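Change the carver's sharpener from honing to grinding

ROBOT

A 6-joint arm with a two-finger parallel gripper is mounted at the origin on the work surface. World frame = base frame: x ahead of the robot, y to its left, z up, the work surface at z = 0. Lengths are in m, angles in degrees, forces in N, time in s.
With the tool pointing down it reaches from about 0.4 to 0.825 m from the base axis. Payload 7 kg.
Tool frame: the origin (TCP) lies at the centre of the arm's flange, where the gripper is bolted on; the fingertips stand 178 mm ahead of it and the grasp point (between the pads) lies 159 mm ahead of it; x points along the fingers, y is the direction in which the jaws open and shut, and the axes are right-handed (so a half turn about x gives the same grasp; the last joint's range is limited). The gripper opens to 88 mm and grips with 3 to 60 N. Pads are 19 mm wide; open, the fingers measure 130 mm over their backs; the gripper's body (78 mm by 193 mm) begins 47 mm behind the grasp point.
Start: joints at [81.079, 20.546, 0.682, 0, -70.136, -16.507], TCP at [0.29, 0.61, 0.405] pointing down, gripper open.
Joint ranges: [-176.03, 176.03], [-82.01, 121.73], [-58.28, 71.71], [-173.87, 95.51], [-174.79, -0.11], [-173.66, 173.66]. Speed limits (degrees/s): [136.94, 136.94, 172.46, 180, 180, 180].

INTERFACE

Orientations are given as [roll, pitch, yaw] about the fixed x, y, z axes, in that order (R = Rz(yaw) Ry(pitch) Rx(roll)).
In Python, from plant import ctrl gives the robot as it stands. The module is installed in compiled form; this text tells all that it offers.
- The arm moves only by the shell command python3 -m inch 'ROWS'. ROWS is JSON, one flat list of numbers, 7 for each row, row after row: the shift along the tool's x, y, z in m, then the turn, a rotation vector about the tool's x, y, z in degrees, then the finger opening in m, from 0 to 0.0876. In form: [dx, dy, dz, rx, ry, rz, hand, dx, dy, dz, rx, ry, rz, hand, ...]. A call has 1 to 20 rows; each row shifts and turns the pose as measured when the row begins, along the tool's axes as they then stand; what a row does not reach is not made up. A row lasts 1/8 s, in which the tool goes at most 62.5 mm and 10.7 degrees, less where a joint would pass 70% of its speed; a pose out of reach is approached as far as the arm can. A call with a gripper value outside its range is refused whole. The fingers move at their own pace and stop on an object; the grip force is fixed at half the most. Time passes only in rows, so rows that do not move let the fingers close. It gives the time, the measured TCP pose, the force and the opening at its end, in the units of the state.
- ctrl.get_obs(): the state, without advancing time (a new reading comes with each control period).
- ctrl.snapshot(name): name is "scene" or "top" or "wrist"; returns a dict with "color" (420x560x3 uint8, red, green, blue), "depth" (420x560 float32, m along the optical axis (not along the pixel's ray), 0 where there is no reading), "K" (3x3 intrinsics, pixels), "position" and "attitude" of the camera in the world; the wrist camera has in their place "hand_eye" (4x4, takes a point from camera to tool coordinates, whose origin is the TCP and whose axes are the tool frame's). Camera axes: x right, y up, looking along -z (the intrinsics and any distortion apply to the point x, -y, -z); pixel columns grow to the right and rows downward; lengths in m; the calibration is good to about 2 mm. The wrist camera is an equidistant fisheye: a pixel r from the principal point sees the ray r / f radians off the axis. A picture is of the moment at which its call begins: read the wrist's pose just before it.
- ctrl.close_job(): hands the job in, once; it reports no verdict.
The state is a dict: "clock": time; "joint_pos": joint angles; "qvel": joint speeds; "tau": joint torques, N m; "tool_pos": TCP position; "orientation": TCP orientation; "force": force on the tool from outside, world axes, zero at the start; "moment": the same for the moment, N m; "opening": finger opening in m.
Only numpy, scipy, OpenCV 4.12 (cv2) and the standard library are available. Lean on these libraries where they do the work, as an engineer would, in place of code of your own. Each camera call takes 0.05 s, during which the arm holds its last target.

TASK

Change the bench sharpener over from honing to grinding. Take the stack on its spindle apart from the top: lay the aluminium spacer ring flat in the turned dish, and put the felt wheel and the leather wheel each down over the dowel of the wooden stand whose base has that wheel's own diameter. Then fit the grey grinding stone onto the bare spindle, its D-bore turned to match the spindle's flat, lowered gently (it is brittle) until it sits fully down on the drive flange; leave the hand nut and the gouge where they lie.

Things in the scene. Friction and masses are not known exactly. Their poses are not given: they have to be found in the camera images.
- sharpener: Fixed machine, housing 195 x 160 mm, deck at z 80. Origin: on the table under the spindle axis; x from front (switch) to back. Spindle, does not turn: 36 mm flange, top (seat) at z 96; shaft 20 mm diameter to z 130, one flat facing +x 6.5 mm off the axis; taper to z 134; 12 mm threaded end to z 150. Tool-rest bar along y at x +98, top z 131; else nothing above z 84 within 80 mm of the axis.
- spacer: Plain aluminium ring, 34 mm outside diameter, round bore 23.6 mm, 10 mm thick, 40 g. Origin: centre of its underside, z up. At the start on top of the stack on the spindle (underside 126 mm above the table).
- felt_wheel: Off-white felt wheel, 52 mm diameter, 16 mm thick, about 35 g, with a D-shaped through bore: 23 mm diameter with one flat 8 mm from the axis, on the wheel's +x side. Origin: centre of its underside, z up. At the start in the middle of the stack on the spindle (underside at 110 mm).
- leather_wheel: Brown leather-rimmed plywood wheel, 68 mm diameter, 14 mm thick, about 60 g, the same D-bore (flat 8 mm from the axis on its +x side). Origin: centre of its underside, z up. At the start at the bottom of the stack, on the flange (underside at 96 mm).
- grinding_stone: Grey stone cylinder, 62 mm diameter, 40 high, about 250 g; D-bore right through a white bush, 23 mm diameter, flat 8 mm off the axis on its +x side, a black line on the bush there (1.5 mm clearance all round the spindle). Origin: centre of the underside, z up. Starts standing on the table. It slides home when its x axis points as the sharpener's x does, to about 0.15 rad.
- large_stand: Turned wooden stand for the leather wheel, fixed in an episode: base 68 mm diameter, 12 mm high, with an upright dowel, 8 mm diameter, its tapered tip 50 mm above the table. Origin: on the table, on the dowel's axis.
- small_stand: Turned wooden stand for the felt wheel, like the large one but with a base of 52 mm diameter (12 mm high, the same dowel to 50 mm). Fixed in an episode. Origin: on the table, on the dowel's axis.
- dish: Shallow turned dish of dark wood for the spacer, fixed in an episode: inner floor 6 mm above the table and about 100 mm in diameter, rim 134 mm outside diameter, 20 mm high. Origin: on the table, at its centre.
- star_nut: Bystander: black star-shaped hand nut with a brass core, 47 mm across, 22 mm high, loose on the table in front of the sharpener. Origin: centre of its underside. To be left alone.
- gouge: Bystander: carving gouge, 230 mm long, at most 27 mm high, loose on the table behind the sharpener. Origin: on the table, under the front end of the handle; its x axis points to the blade. To be left alone.

How it is judged:
By the outcome, as a careful person would: the job done as asked, in the order asked, and still so for the second after the job is handed in, with the robot touching nothing.
It also fails if it takes over 112 s, if anything falls off the work surface, if the arm or the gripper's body presses on something with over 40 N, if the wrist force passes 120 N, or if a joint passes its speed limit or range.

## Working session

There is one attempt and no reset: what is moved stays moved. The work goes in short steps, Python scripts to look and compute and a shell command to move; the robot and the scene stay as the last step left them, time stands still between calls to the robot, and variables do not carry over. Pictures are saved under pics/ and viewed, and the job is handed in when it is done.

```bash
mkdir -p pics; ls
python3 - <<'E'
from plant import ctrl
import cv2,pickle
print(ctrl.get_obs())
for n in ("scene","top","wrist"):
    s=ctrl.snapshot(n); pickle.dump(s,open(f"{n}0.pkl","wb"))
    cv2.imwrite(f"pics/{n}0.png",s["color"][:,:,::-1])
    print(n,{k:v for k,v in s.items() if k not in("color","depth")})
E
```

```text
pics
{'clock': 0.0, 'joint_pos': array([ 8.10796916e+01,  2.05908078e+01,  6.34672424e-01, -2.02612241e-02,
       -7.01367412e+01, -1.65071977e+01]), 'qvel': array([ 0.04428486,  0.0541748 , -0.0536375 , -0.00290457,  0.02556762,
       -0.08845893]), 'tau': array([-2.02747979e-03, -5.82716238e+01,  2.93054706e+01,  6.99694276e+00,
        6.95110793e-03, -1.55839580e-04]), 'tool_pos': array([0.28973758, 0.6094374 , 0.40373592]), 'orientation': array([  94.91928621,   89.90518986, -110.51511965]), 'force': array([ 0.46752943,  0.66462063, -0.11091073]), 'moment': array([-0.01282923,  0.03382182,  0.05038487]), 'opening': 0.08761816837469505}
scene {'K': array([[482.58750887,   0.        , 278.70438229],
       [  0.        , 482.58750887, 208.99637589],
       [  0.        ,   0.        ,   1.        ]]), 'position': array([1.04972097, 0.55226701, 0.71885984]), 'attitude': array([ 4.92201073e+01, -1.24503022e-01,  1.41274681e+02])}
top {'K': array([[509.18956793,   0.        , 276.54958264],
       [  0.        , 509.18956793, 211.14757428],
       [  0.        ,   0.        ,   1.        ]]), 'position': array([ 0.50635447, -0.01105565,  1.23188385]), 'attitude': array([  3.08754051,  -0.24141056, -91.14126689])}
wrist {'K': array([[325.1922621 ,   0.        , 280.37283764],
       [  0.        , 325.1922621 , 207.16812801],
       [  0.        ,   0.        ,   1.        ]]), 'hand_eye': array([[-8.17747642e-04,  2.76317151e-01, -9.61066160e-01,
         2.04280573e-02],
       [ 9.99999659e-01,  1.13689213e-04, -8.18188296e-04,
         1.29998720e-03],
       [-1.16816603e-04, -9.61066501e-01, -2.76317150e-01,
        -7.51184863e-02],
       [ 0.00000000e+00,  0.00000000e+00,  0.00000000e+00,
         1.00000000e+00]])}
```

View pics/top0.png

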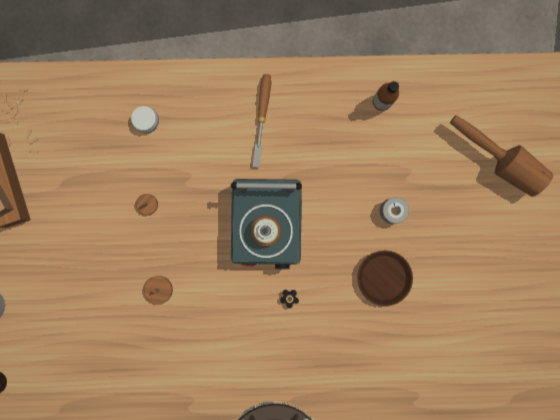

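View pics/scene0.png

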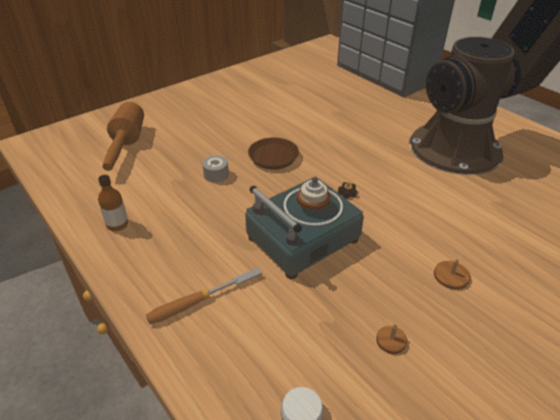

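View pics/wrist0.png

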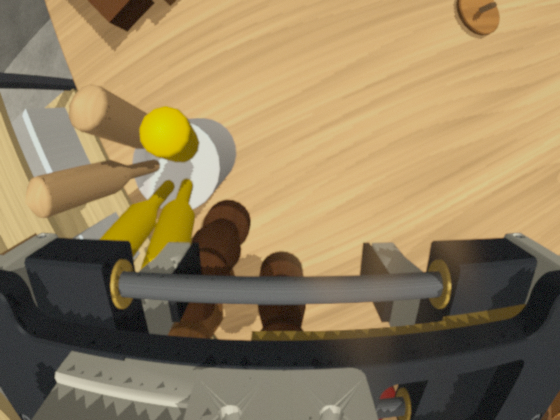

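The top view has image up = +x and image left = +y. The spindle is near px (265,231), the stone (395,210), the dish (385,278), the large stand (158,290), the small stand (147,205), the nut (289,298) and the gouge around (262,120). Next I'll zoom in and measure.

```bash
cat > h.py <<'E'
import numpy as np,cv2,pickle
from scipy.spatial.transform import Rotation as R
def Rm(a): return R.from_euler('xyz',a,degrees=True).as_matrix()
def ray(s,uv):
    K=s["K"]; x=(uv[0]-K[0,2])/K[0,0]; y=(uv[1]-K[1,2])/K[1,1]
    d=Rm(s["attitude"])@np.array([x,-y,-1.]); return s["position"],d
def wray(s,pose,uv):
    K=s["K"]; p=np.array([uv[0]-K[0,2],uv[1]-K[1,2]]); r=np.hypot(*p); th=r/K[0,0]
    d=np.array([np.sin(th)*p[0]/r,-np.sin(th)*p[1]/r,-np.cos(th)])
    H=s["hand_eye"]; Rt=Rm(pose[1])
    return Rt@H[:3,3]+pose[0], Rt@H[:3,:3]@d
def onz(od,z):
    o,d=od; return o+d*(z-o[2])/d[2]
def topx(s,P):
    q=Rm(s["attitude"]).T@(np.array(P)-s["position"]); K=s["K"]
    return K[0,0]*q[0]/-q[2]+K[0,2], K[1,1]*-q[1]/-q[2]+K[1,2]
def wpx(s,pose,P):
    Rt=Rm(pose[1]);H=s["hand_eye"]
    q=H[:3,:3].T@(Rt.T@(np.array(P)-pose[0])-H[:3,3])
    v=np.array([q[0],-q[1]]);n=np.linalg.norm(v);th=np.arctan2(n,-q[2]);K=s["K"]
    return K[0,2]+K[0,0]*th*v[0]/n, K[1,2]+K[0,0]*th*v[1]/n
E
python3 - <<'E'
from h import *
s=pickle.load(open("top0.pkl","rb"));c=s["color"][:,:,::-1]
for n,(u,v) in dict(sp=(265,231),stone=(395,210),dish=(385,278),ls=(158,290),ss=(147,205)).items():
    print(n,onz(ray(s,(u,v)),0).round(4),onz(ray(s,(u,v)),.136).round(4), s["depth"][v,u])
def crop(u,v,w=50,h=45): return cv2.resize(c[v-h:v+h,u-w:u+w],None,fx=4,fy=4,interpolation=cv2.INTER_CUBIC)
a=np.hstack([crop(265,226),crop(393,240)]);cv2.imwrite("pics/c1.png",a)
a=np.hstack([crop(152,288),crop(147,210)]);cv2.imwrite("pics/c2.png",a)
E
```

```text
sp [0.5252 0.0113 0.    ] [0.5231 0.0088 0.136 ] 1.0797248
stone [ 0.5698 -0.3049  0.    ] [ 0.5628 -0.2724  0.136 ] 1.2346092
dish [ 0.4064 -0.2755  0.    ] [ 0.4174 -0.2463  0.136 ] 1.2220984
ls [0.3888 0.2707 0.    ] [0.4018 0.2396 0.136 ] 1.2010591
ss [0.5938 0.2958 0.    ] [0.5841 0.2619 0.136 ] 1.2184824
```

View pics/c1.png

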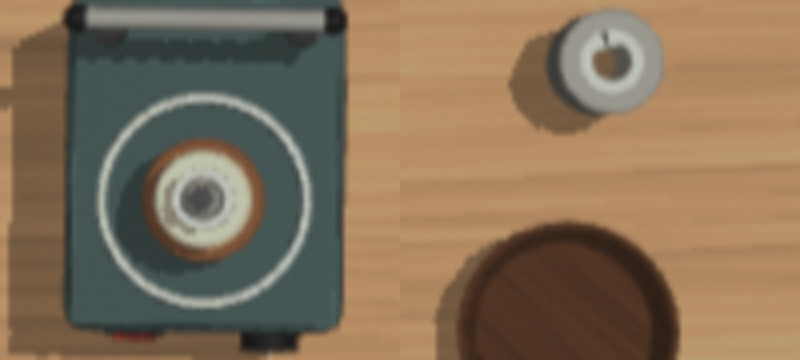

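View pics/c2.png

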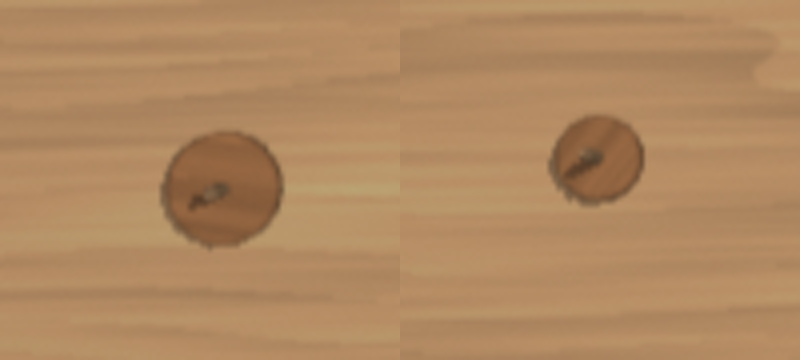

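Crops: the stone bush line points about +x, tilted slightly toward +y. The stand dowels and the stack are clear. Next I'll fit circles to measure the centres.

Run:
```python
from h import *
s=pickle.load(open("top0.pkl","rb"));c=s["color"]
hsv=cv2.cvtColor(c,cv2.COLOR_RGB2HSV).astype(int)
def pr(n,u,v): print(n,(u,v),hsv[v,u],c[v,u])
for n,u,v in [("felt",256,226),("leath",252,231),("spacer",271,233),("deck",245,231),("stone",405,210),("bush",388,210),("table",430,210),("shadow",375,220),("dishrim",360,270),("dishfloor",385,278),("ls",165,285),("ss",150,210),("tab2",185,290)]: pr(n,u,v)
```

```text
felt (256, 226) [ 34  31 188] [185 188 165]
leath (252, 231) [ 13 126  87] [87 62 44]
spacer (271, 233) [ 42  14 186] [182 186 176]
deck (245, 231) [90 49 63] [51 63 63]
stone (405, 210) [ 25  18 154] [154 152 143]
bush (388, 210) [ 36  14 180] [178 180 170]
table (430, 210) [ 15 114 174] [174 135  96]
shadow (375, 220) [ 15 112 118] [118  92  66]
dishrim (360, 270) [ 11 135  70] [70 46 33]
dishfloor (385, 278) [ 10 135  83] [83 54 39]
ls (165, 285) [ 13 144 149] [149 101  65]
ss (150, 210) [ 13 143 144] [144  98  63]
tab2 (185, 290) [ 19 101 185] [185 159 112]
```

Run:
```python
from h import *
s=pickle.load(open("top0.pkl","rb"));c=s["color"]
h,S,V=[x.astype(int) for x in cv2.split(cv2.cvtColor(c,cv2.COLOR_RGB2HSV))]
def blob(m,near,win=45):
    M=np.zeros(m.shape,np.uint8);u,v=near;M[v-win:v+win,u-win:u+win]=m[v-win:v+win,u-win:u+win]
    cs,_=cv2.findContours(M,cv2.RETR_EXTERNAL,cv2.CHAIN_APPROX_NONE)
    k=max((q for q in cs if cv2.contourArea(q)>20),key=cv2.contourArea)
    return k
def rep(n,m,near,z,win=45):
    k=cv2.convexHull(blob(m,near,win)); P=np.array([onz(ray(s,p[0]),z)[:2] for p in k.astype(float)])
    A=np.c_[2*P,np.ones(len(P))];x=np.linalg.lstsq(A,(P**2).sum(1),rcond=None)[0]
    r=np.sqrt(x[2]+x[:2]@x[:2]); (cu,cv_),rr=cv2.minEnclosingCircle(k)
    print(n,"c",x[:2].round(4),"d",round(2*r,4),"px",(round(cu,1),round(cv_,1)))
rep("felt",(S<60)&(V>110),(265,231),.126,15)
rep("leather",(((S<60)&(V>110))|((h<20)&(S>90))),(265,231),.110,18)
rep("stone",(S<70)&(V>110),(395,210),.040,20)
rep("dish",(V<100)&(S>70)&(h<20),(385,278),.018,36)
rep("dishfloor",(V>74)&(V<100)&(S>70)&(h<20),(385,278),.006,36)
rep("ls",(S>128)&(h<18),(158,290),.012,25)
rep("ss",(S>128)&(h<18),(147,205),.012,22)
# deck
m=(abs(h-90)<20)&(V<110)
k=blob(m,(265,226),60); print("deck",cv2.minAreaRect(k))
```

```text
felt c [0.5245 0.0087] d 0.0507 px (265.2, 230.4)
leather c [0.5247 0.0084] d 0.0663 px (265.4, 230.5)
stone c [ 0.5682 -0.2969] d 0.0607 px (395.5, 209.9)
dish c [ 0.4085 -0.2698] d 0.1301 px (384.2, 277.9)
dishfloor c [ 0.409  -0.2701] d 0.1016 px (383.4, 277.3)
ls c [0.391  0.2692] d 0.0663 px (157.5, 289.6)
ss c [0.5952 0.2944] d 0.0504 px (146.4, 204.2)
deck ((266.0, 226.49996948242188), (67.99998474121094, 76.99998474121094), 0.0)
```

```bash
cat >> h.py <<'E'
def go(o,target,jaw=None):
    """print tool-frame shift to reach TCP target, and rotvec to have the jaws along world yaw 'jaw' (mod 180) pointing straight down"""
    Rt=Rm(o["orientation"]); d=Rt.T@(np.array(target)-o["tool_pos"])
    print("t",round(o["clock"],2),"tool y",Rt[:,1].round(3),"yaw_y",np.degrees(np.arctan2(Rt[1,1],Rt[0,1])).round(2),"tool z",Rt[:,2].round(3),"j6",o["joint_pos"][5].round(1))
    print(" pos",o["tool_pos"].round(4),"F",o["force"].round(1),"open",round(o["opening"],4))
    print(" shift mm",(d*1000).round(1),"dist",round(1000*np.linalg.norm(d),1))
    if jaw is not None:
        best=None
        for j in (jaw,jaw+180):
            a=np.radians(j); x=np.array([0,0,-1.]);y=np.array([np.cos(a),np.sin(a),0]);W=np.c_[x,y,np.cross(x,y)]
            rv=R.from_matrix(Rt.T@W).as_rotvec(degrees=True)
            print(" turn for",j,rv.round(2))
E
python3 - <<'E'
from h import *
from plant import ctrl
o=ctrl.get_obs(); go(o,[.5245,.0087,.40],90)
s=pickle.load(open("top0.pkl","rb"))
a=onz(ray(s,(266,190)),.08);b=onz(ray(s,(266,262)),.08);print(np.degrees(np.arctan2(*(a-b)[[1,0]])))
print(a,b)
E
```

```text
t 0.15 tool y [-0.429 -0.903  0.001] yaw_y -115.43 tool z [-0.903  0.429 -0.   ] j6 -16.5
 pos [0.2898 0.6095 0.404 ] F [-0.6  0.3 -0.3] open 0.0878
 shift mm [   4.6  441.8 -470. ] dist 645.0
 turn for 90 [ 1.5457e+02 -1.0000e-01 -1.0000e-02]
 turn for 270 [-2.543e+01  1.000e-02 -7.000e-02]
-1.0773340419085427
[0.61692367 0.0058439  0.08      ] [0.45412397 0.00890538 0.08      ]
```

```bash
python3 -m inch '[0,0,0,-8.5,0,0,0.0876,0,0,0,-8.5,0,0,0.0876,0,0,0,-8.5,0,0,0.0876,0,0.0546,-0.0159,0,0,0,0.0876,0,0.0546,-0.0159,0,0,0,0.0876,0,0.0546,-0.0159,0,0,0,0.0876,0,0.0546,-0.0159,0,0,0,0.0876,0,0.0546,-0.0159,0,0,0,0.0876,0,0.0546,-0.0159,0,0,0,0.0876,0,0.0546,-0.0159,0,0,0,0.0876,0,0.0546,-0.0159,0,0,0,0.0876,0,0.0546,-0.0159,0,0,0,0.0876,0,0.0546,-0.0159,0,0,0,0.0876,0,0.0546,-0.0159,0,0,0,0.0876]'
python3 - <<'E'
from h import *
from plant import ctrl
o=ctrl.get_obs(); go(o,[.465,.0087,.40],-90)
E
```

```text
clock: 1.9
tool_pos: [0.4769, -0.0039, 0.4037]
orientation: [90.5, 89.7, -88.2]
force: [1.4, 0.8, 0.7]
opening: 0.0873
t 1.9 tool y [ 0.024 -1.     0.006] yaw_y -88.65 tool z [-1.    -0.024 -0.   ] j6 67.8
 pos [ 0.4769 -0.0039  0.4037] F [1.4 0.8 0.7] open 0.0873
 shift mm [  3.6 -12.9  11.6] dist 17.7
 turn for -90 [ 1.35 -0.01 -0.32]
 turn for 90 [-1.7865e+02  5.1000e-01 -1.0000e-02]
```

```bash
python3 -m inch '[0.003,-0.012,0.012,1.3,0,0,0.06,0,0,0,0,0,0,0.06]'
cat > w.py <<'E'
import sys
from h import *
from plant import ctrl
def shot(n):
    o=ctrl.get_obs();p=(o["tool_pos"],o["orientation"]);s=ctrl.snapshot("wrist")
    pickle.dump((o,s),open(f"{n}.pkl","wb"));cv2.imwrite(f"pics/{n}.png",s["color"][:,:,::-1]);return o,p,s
E
python3 - <<'E'
from w import *
o,p,s=shot("w1"); go(o,[.465,.0087,.40],-90)
print("expect spindle top at",wpx(s,p,[.5245,.0087,.136]))
E
```

```text
clock: 2.15
tool_pos: [0.4649, 0.0024, 0.4]
orientation: [80.1, 89.6, -100.5]
force: [0.2, -0.4, 1.3]
opening: 0.0729
t 2.15 tool y [-0.01  -1.     0.006] yaw_y -90.56 tool z [-1.     0.01   0.001] j6 64.5
 pos [0.4649 0.0024 0.4   ] F [ 0.2 -0.4  1.3] open 0.0729
 shift mm [-0.1 -6.3 -0. ] dist 6.3
 turn for -90 [-0.56  0.07 -0.37]
 turn for 90 [ 1.7944e+02 -5.8000e-01 -1.0000e-01]
expect spindle top at (np.float64(266.7112574763554), np.float64(135.64753695713694))
```

View pics/w1.png

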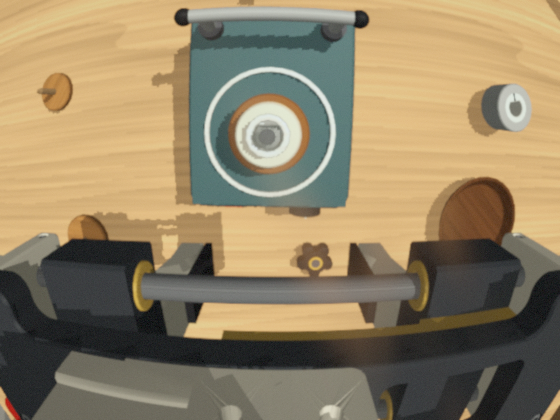

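The wrist view shows the stack at (268,135), the bar from (182,17) to (361,19), the stone at (507,107), and both stands and the dish at the sides. Next I'll measure from this view.

Run:
```python
from h import *
o,s=pickle.load(open("w1.pkl","rb"));p=(o["tool_pos"],o["orientation"]);c=s["color"]
h,S,V=[x.astype(int) for x in cv2.split(cv2.cvtColor(c,cv2.COLOR_RGB2HSV))]
def fit(n,m,near,z,win):
    M=np.zeros(m.shape,np.uint8);u,v=near;M[max(0,v-win):v+win,max(0,u-win):u+win]=m[max(0,v-win):v+win,max(0,u-win):u+win]
    cs,_=cv2.findContours(M,cv2.RETR_EXTERNAL,cv2.CHAIN_APPROX_NONE);k=cv2.convexHull(max(cs,key=cv2.contourArea))
    P=np.array([onz(wray(s,p,q[0]),z)[:2] for q in k.astype(float)])
    A=np.c_[2*P,np.ones(len(P))];x=np.linalg.lstsq(A,(P**2).sum(1),rcond=None)[0]
    print(n,x[:2].round(4),"d",round(2*np.sqrt(x[2]+x[:2]@x[:2]),4))
print(c[135,235],c[135,290],c[160,268],c[107,270],c[107,497],c[107,507])
fit("felt",(S<70)&(V>100),(268,135),.126,42)
fit("leather",((S<70)&(V>100))|((h<20)&(S>90)),(268,135),.110,48)
fit("ring",(S<70)&(V>100),(269,131),.08,75)
fit("stone",(S<70)&(V>90),(512,107),.04,25)
a=onz(wray(s,p,(182,17)),.12);b=onz(wray(s,p,(361,19)),.12);print("bar",a,b,"yaw",np.degrees(np.arctan2(*(a-b)[[1,0]]))-90)
for q in [(192,200),(192,60),(349,200),(352,60)]: print(q,onz(wray(s,p,q),.08).round(4))
im=s["color"][:,:,::-1]
z=lambda u,v,w=40,f=5:cv2.resize(im[max(0,v-w):v+w,u-w:u+w],(400,400),interpolation=cv2.INTER_CUBIC)
cv2.imwrite("pics/z1.png",np.hstack([z(268,135),z(507,107)]))
```

```text
[175 165 140] [218 222 205] [224 226 204] [225 231 210] [122 124 116] [224 231 221]
felt [0.5246 0.0082] d 0.0517
leather [0.5232 0.0093] d 0.1128
ring [0.527  0.0077] d 0.1967
stone [ 0.5678 -0.2937] d 0.0639
bar [0.62608549 0.07735482 0.12      ] [ 0.62156389 -0.06755779  0.12      ] yaw -1.7871792644205016
(192, 200) [0.4611 0.0849 0.08  ]
(192, 60) [0.5952 0.0791 0.08  ]
(349, 200) [ 0.4592 -0.0677  0.08  ]
(352, 60) [ 0.5928 -0.0683  0.08  ]
```

View pics/z1.png

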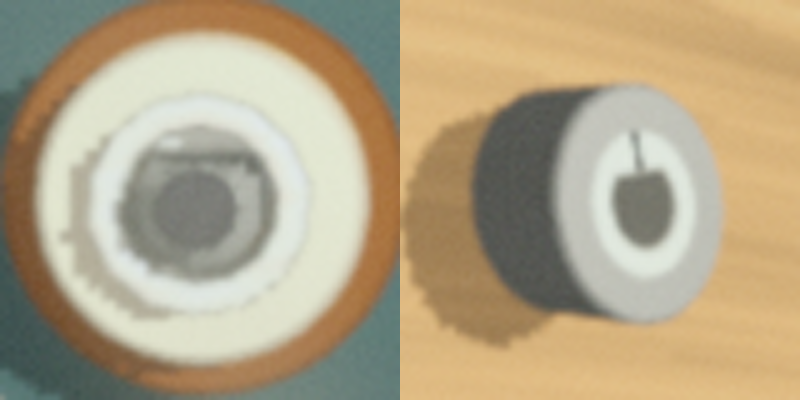

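```bash
python3 -m inch '[0.015,-0.003,-0.03,-0.5,0,-0.3,0.06,0.035,-0.003,-0.03,0,0,0,0.06,0,0,0,0,0,0,0.06]'
python3 - <<'E'
from w import *
o=ctrl.get_obs(); go(o,[.5246,.0085,.306],-90)
E
```

```text
clock: 2.58
tool_pos: [0.5277, 0.0108, 0.3501]
orientation: [170.3, 89.9, -9.3]
force: [0.1, -0.0, 0.1]
opening: 0.0598
t 2.58 tool y [ 0.008 -1.     0.   ] yaw_y -89.56 tool z [-1.    -0.008 -0.002] j6 67.9
 pos [0.5277 0.0108 0.3501] F [ 0.1 -0.   0.1] open 0.0598
 shift mm [44.1  2.2  3.2] dist 44.2
 turn for -90 [ 0.44 -0.14 -0.02]
 turn for 90 [-1.7956e+02  4.0000e-02 -2.2000e-01]
```

```bash
python3 -m inch '[0.02,0.002,0.003,0,0,0,0.06,0.018,0,0,0,0,0,0.06,0,0,0,0,0,0,0.06]'
python3 - <<'E'
from w import *
o,p,s=shot("w2"); go(o,[.5246,.0085,.306],-90)
E
```

```text
clock: 2.95
tool_pos: [0.5252, 0.0109, 0.3133]
orientation: [171.8, 89.7, -7.4]
force: [-0.5, 0.6, 0.2]
opening: 0.0603
t 2.95 tool y [ 0.014 -1.     0.001] yaw_y -89.21 tool z [-1.    -0.014 -0.005] j6 68.0
 pos [0.5252 0.0109 0.3133] F [-0.5  0.6  0.2] open 0.0603
 shift mm [7.3 2.4 0.7] dist 7.7
 turn for -90 [ 0.79 -0.26 -0.04]
 turn for 90 [-1.7921e+02  6.0000e-02 -4.0000e-01]
```

View pics/w2.png

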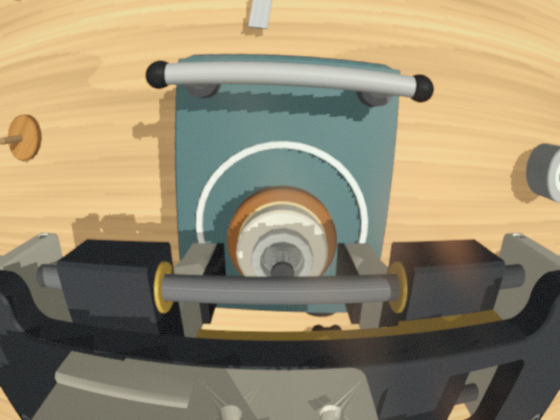

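Spindle at (283,265), between fingers whose midpoint is about u=281. It is well centred, so I'll lower and close.

```bash
python3 -m inch '[0.0045,0.002,0.001,0.8,-0.2,0,0.06,0.003,0,0,0,0,0,0.06]'
python3 - <<'E'
from w import *
o=ctrl.get_obs(); go(o,[.5246,.0085,.306],-90)
E
```

```text
clock: 3.25
tool_pos: [0.525, 0.0094, 0.3087]
orientation: [-172.6, 89.7, 7.4]
force: [0.8, 0.0, 0.4]
opening: 0.0602
t 3.25 tool y [ 0.    -1.    -0.001] yaw_y -89.97 tool z [-1.    -0.    -0.006] j6 67.5
 pos [0.525  0.0094 0.3087] F [0.8 0.  0.4] open 0.0602
 shift mm [2.7 0.9 0.4] dist 2.8
 turn for -90 [ 0.03 -0.33  0.04]
 turn for 90 [-1.7997e+02 -7.0000e-02 -5.3000e-01]
```

```bash
python3 -m inch '[0.0028,0.001,0,0,-0.3,0,0.06,0,0,0,0,0,0,0.025,0,0,0,0,0,0,0.025,0,0,0,0,0,0,0.025]'
python3 - <<'E'
from w import *
o=ctrl.get_obs(); go(o,[.5246,.0085,.306],-90)
E
```

```text
clock: 3.75
tool_pos: [0.5251, 0.0083, 0.3062]
orientation: [-138.2, 89.9, 41.8]
force: [-0.8, 0.3, 0.3]
opening: 0.0353
t 3.75 tool y [ 0.    -1.    -0.001] yaw_y -89.98 tool z [-1.    -0.    -0.001] j6 67.7
 pos [0.5251 0.0083 0.3062] F [-0.8  0.3  0.3] open 0.0353
 shift mm [ 0.2 -0.2  0.5] dist 0.6
 turn for -90 [ 0.02 -0.06  0.05]
 turn for 90 [-1.7998e+02 -9.0000e-02 -1.0000e-01]
```

```bash
python3 -m inch '[0,0,0,0,0,0,0.02,0,0,0,0,0,0,0.02,-0.01,0,0,0,0,0,0.02,-0.02,0,0,0,0,0,0.02,-0.025,0,0,0,0,0,0.02,-0.015,0,0,0,0,0,0.02]'
python3 - <<'E'
from w import *
o,p,s=shot("w3"); go(o,[.4088,-.270,.37],-90)
E
```

```text
clock: 4.5
tool_pos: [0.5248, 0.0081, 0.3789]
orientation: [-5.4, 89.9, 174.6]
force: [-0.6, 0.2, -0.6]
opening: 0.033
t 4.5 tool y [ 0. -1. -0.] yaw_y -89.97 tool z [-1.    -0.     0.001] j6 67.7
 pos [0.5248 0.0081 0.3789] F [-0.6  0.2 -0.6] open 0.033
 shift mm [  9.  278.  116.1] dist 301.4
 turn for -90 [0.03 0.05 0.01]
 turn for 90 [-1.7997e+02 -1.0000e-02  8.0000e-02]
```

View pics/w3.png

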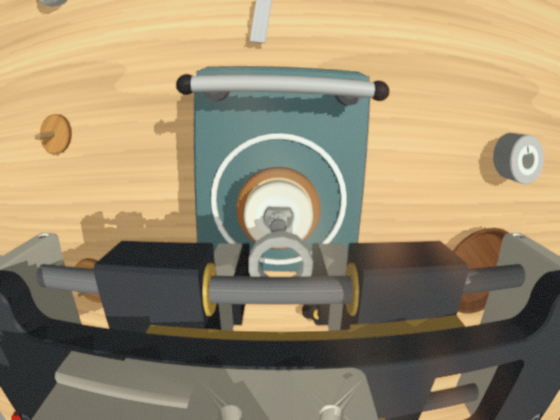

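The spacer is held at (280,265), and the felt wheel stayed down on the spindle. Moving to the dish.

```bash
python3 -m inch '[0,0.0556,0.0232,0,0,0,0.02,0,0.0556,0.0232,0,0,0,0.02,0,0.0556,0.0232,0,0,0,0.02,0.02,0.0556,0.0232,0,0,0,0.02,0.03,0.0556,0.0232,0,0,0,0.02,0,0,0,0,0,0,0.02]'
python3 - <<'E'
from w import *
o,p,s=shot("w4"); go(o,[.4088,-.270,.1845],-90)
E
```

```text
clock: 5.3
tool_pos: [0.4094, -0.2696, 0.332]
orientation: [-164.3, 89.7, 15.9]
force: [0.5, 0.8, 0.2]
opening: 0.0326
t 5.3 tool y [ 0.004 -1.    -0.001] yaw_y -89.79 tool z [-1.    -0.004 -0.004] j6 100.7
 pos [ 0.4094 -0.2696  0.332 ] F [0.5 0.8 0.2] open 0.0326
 shift mm [147.5   0.6   1.2] dist 147.5
 turn for -90 [ 0.21 -0.24  0.07]
 turn for 90 [-1.7979e+02 -1.1000e-01 -3.8000e-01]
```

View pics/w4.png

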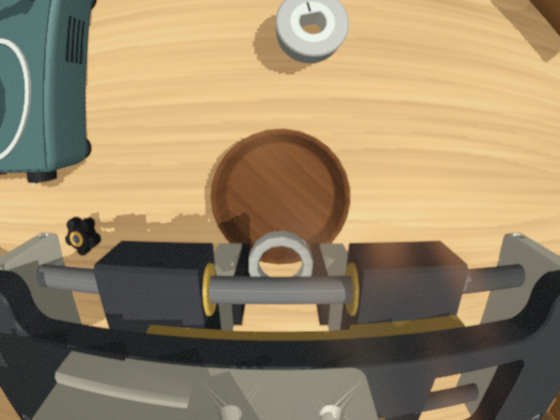

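Dish centred at (280,197), and the spacer still held. The stone is in clear view at (312,25) with its black line. I'll measure both.

Run:
```python
from h import *
o,s=pickle.load(open("w4.pkl","rb"));p=(o["tool_pos"],o["orientation"]);c=s["color"]
h,S,V=[x.astype(int) for x in cv2.split(cv2.cvtColor(c,cv2.COLOR_RGB2HSV))]
for q in [(212,195),(349,195),(281,129)]: print("dish rim",onz(wray(s,p,q),.02).round(4))
for q in [(276,20),(348,20),(311,56),(312,24),(308,3),(310,11)]: print(q,onz(wray(s,p,q),.04).round(4))
im=s["color"][:,:,::-1];cv2.imwrite("pics/z4.png",cv2.resize(im[0:70,260:365],None,fx=7,fy=7,interpolation=cv2.INTER_CUBIC))
```

```text
dish rim [ 0.4129 -0.2067  0.02  ]
dish rim [ 0.4134 -0.3351  0.02  ]
dish rim [ 0.4735 -0.2711  0.02  ]
(276, 20) [ 0.5679 -0.2666  0.04  ]
(348, 20) [ 0.5705 -0.327   0.04  ]
(311, 56) [ 0.5364 -0.2956  0.04  ]
(312, 24) [ 0.5648 -0.2965  0.04  ]
(308, 3) [ 0.5843 -0.2932  0.04  ]
(310, 11) [ 0.5768 -0.2949  0.04  ]
```

View pics/z4.png

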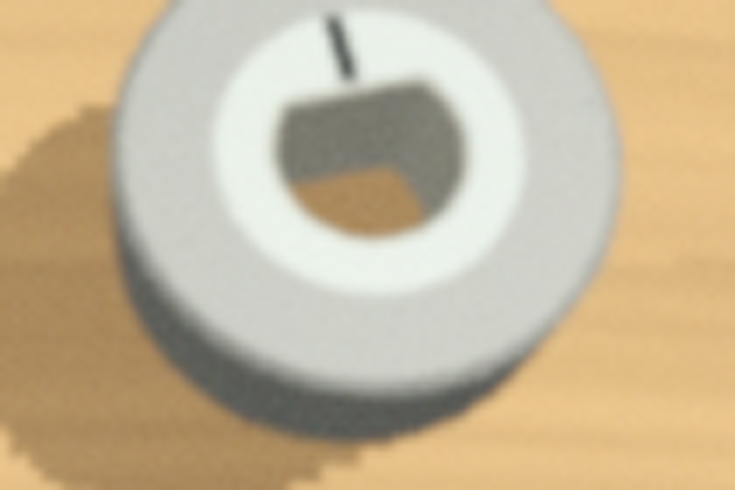

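```bash
python3 -m inch '[0.05,0.001,0.001,0,-0.2,0,0.02,0.05,0,0,0,0,0,0.02,0.028,0,0,0,0,0,0.02,0.008,0,0,0,0,0,0.02,0,0,0,0,0,0,0.02]'
python3 - <<'E'
from w import *
o=ctrl.get_obs(); go(o,[.4088,-.270,.186],-90)
E
```

```text
clock: 5.98
tool_pos: [0.4152, -0.2673, 0.1974]
orientation: [169.1, 89.3, -10.3]
force: [0.4, 0.2, 0.4]
opening: 0.0325
t 5.97 tool y [ 0.01  -1.     0.002] yaw_y -89.42 tool z [-1.    -0.01  -0.011] j6 100.5
 pos [ 0.4152 -0.2673  0.1974] F [0.4 0.2 0.4] open 0.0325
 shift mm [11.3  2.6  6.5] dist 13.3
 turn for -90 [ 0.58 -0.64 -0.12]
 turn for 90 [-179.41    0.19   -1.  ]
```

```bash
python3 -m inch '[0.006,0.0025,0.0065,0.6,-0.6,-0.1,0.02,0.003,0,0,0,0,0,0.02,0.001,0,0,0,0,0,0.02,0,0,0,0,0,0,0.02]'
python3 - <<'E'
from w import *
o=ctrl.get_obs(); go(o,[.4088,-.270,.186],-90)
E
```

```text
clock: 6.48
tool_pos: [0.4099, -0.27, 0.1899]
orientation: [165.1, 89.7, -14.9]
force: [-0.6, 0.2, -0.7]
opening: 0.0328
t 6.47 tool y [-0.    -1.     0.002] yaw_y -90.01 tool z [-1.     0.    -0.006] j6 100.3
 pos [ 0.4099 -0.27    0.1899] F [-0.6  0.2 -0.7] open 0.0328
 shift mm [ 3.9 -0.   1.1] dist 4.1
 turn for -90 [-0.01 -0.34 -0.09]
 turn for 90 [ 1.7999e+02 -1.4000e-01  5.3000e-01]
```

```bash
python3 -m inch '[0.002,0,0.001,0,-0.3,0,0.02,0.001,0,0,0,0,0,0.02,0.001,0,0,0,0,0,0.02,0,0,0,0,0,0,0.02]'
python3 - <<'E'
from w import *
o=ctrl.get_obs(); go(o,[.4088,-.270,.186],-90)
E
```

```text
clock: 6.98
tool_pos: [0.409, -0.2702, 0.1862]
orientation: [118.5, 89.9, -61.5]
force: [-0.9, 1.1, 3.4]
opening: 0.0325
t 6.97 tool y [-0.    -1.     0.002] yaw_y -90.0 tool z [-1.     0.    -0.001] j6 100.2
 pos [ 0.409  -0.2702  0.1862] F [-0.9  1.1  3.4] open 0.0325
 shift mm [ 0.2 -0.2  0.2] dist 0.3
 turn for -90 [-0.   -0.06 -0.11]
 turn for 90 [ 1.8e+02 -1.7e-01  9.0e-02]
```

Contact at 3.4 N, so the spacer is on the floor. Releasing with a limited opening inside the dish, then lifting.

```bash
python3 -m inch '[0,0,0,0,0,0,0.044,0,0,0,0,0,0,0.044,0,0,0,0,0,0,0.044,-0.01,0,0,0,0,0,0.044,-0.04,0,0,0,0,0,0.044,-0.055,0,0,0,0,0,0.06,-0.055,0,0,0,0,0,0.075,-0.03,0,0,0,0,0,0.075,0,0,0,0,0,0,0.075]'
python3 - <<'E'
from w import *
o,p,s=shot("w5"); go(o,[.5246,.0083,.37],-90)
E
```

```text
clock: 8.1
tool_pos: [0.4082, -0.2699, 0.3857]
orientation: [127.2, 89.8, -52.7]
force: [0.8, 0.9, -1.4]
opening: 0.0742
t 8.1 tool y [ 0.    -1.     0.003] yaw_y -89.99 tool z [-1.    -0.    -0.002] j6 100.3
 pos [ 0.4082 -0.2699  0.3857] F [ 0.8  0.9 -1.4] open 0.0742
 shift mm [  15.1 -278.2 -116.5] dist 302.0
 turn for -90 [ 0.01 -0.12 -0.16]
 turn for 90 [-179.99    0.25   -0.19]
```

View pics/w5.png

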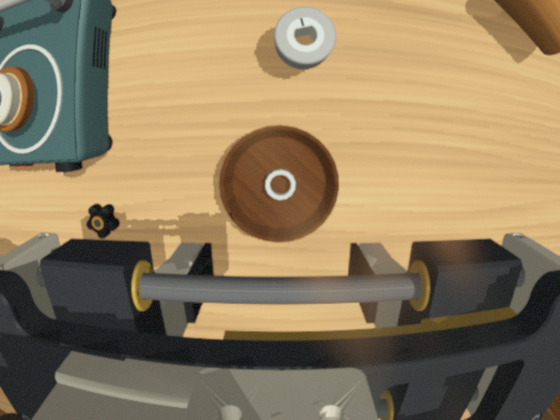

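The spacer lies flat in the middle of the dish (281,184). Next the felt wheel.

```bash
python3 -m inch '[0,-0.0556,-0.0233,0,0,0,0.075,0,-0.0556,-0.0233,0,0,0,0.075,0,-0.0556,-0.0233,0,0,0,0.075,0.005,-0.0556,-0.0233,0,0,0,0.075,0.015,-0.0556,-0.0233,0,0,0,0.075,0,0,0,0,0,0,0.075]'
python3 - <<'E'
from w import *
o=ctrl.get_obs(); go(o,[.5246,.0083,.2905],-90)
E
```

```text
clock: 8.9
tool_pos: [0.5248, 0.0139, 0.3578]
orientation: [21.4, 89.5, -158.9]
force: [-0.5, 0.1, -0.3]
opening: 0.0749
t 8.9 tool y [-0.006 -1.     0.003] yaw_y -90.32 tool z [-1.     0.006  0.009] j6 66.7
 pos [0.5248 0.0139 0.3578] F [-0.5  0.1 -0.3] open 0.0749
 shift mm [67.3  5.4 -0.4] dist 67.5
 turn for -90 [-0.32  0.49 -0.19]
 turn for 90 [179.67  -0.3   -0.77]
```

```bash
python3 -m inch '[0.028,0.0055,0,-0.3,0.5,-0.2,0.075,0.024,0,0,0,0,0,0.075,0.006,0,0,0,0,0,0.075,0,0,0,0,0,0,0.075]'
python3 - <<'E'
from w import *
o=ctrl.get_obs(); go(o,[.5246,.0083,.2905],-90)
E
```

```text
clock: 9.4
tool_pos: [0.523, 0.0073, 0.296]
orientation: [19.8, 89.7, -160.2]
force: [-1.1, -0.3, 0.3]
opening: 0.0751
t 9.4 tool y [ 0.001 -1.     0.002] yaw_y -89.97 tool z [-1.    -0.001  0.005] j6 67.7
 pos [0.523  0.0073 0.296 ] F [-1.1 -0.3  0.3] open 0.0751
 shift mm [ 5.5 -1.1 -1.7] dist 5.9
 turn for -90 [ 0.03  0.3  -0.11]
 turn for 90 [-1.7997e+02  1.7000e-01  4.8000e-01]
```

```bash
python3 -m inch '[0.003,-0.001,-0.0015,0,0.3,-0.1,0.075,0.0025,0,0,0,0,0,0.075,0,0,0,0,0,0,0.04,0,0,0,0,0,0,0.04,0,0,0,0,0,0,0.04,0,0,0,0,0,0,0.04]'
python3 - <<'E'
from w import *
o=ctrl.get_obs(); go(o,[.5246,.0083,.2905],-90)
E
```

```text
clock: 10.15
tool_pos: [0.5251, 0.0081, 0.2926]
orientation: [-161.9, 89.8, 18.1]
force: [0.3, 0.7, -1.1]
opening: 0.051
t 10.15 tool y [ 0.    -1.    -0.001] yaw_y -89.99 tool z [-1.    -0.    -0.004] j6 67.7
 pos [0.5251 0.0081 0.2926] F [ 0.3  0.7 -1.1] open 0.051
 shift mm [ 2.1 -0.2  0.5] dist 2.2
 turn for -90 [ 0.01 -0.23  0.08]
 turn for 90 [-1.7999e+02 -1.2000e-01 -3.7000e-01]
```

```bash
python3 -m inch '[0,0,0,0,0,0,0.04,-0.008,0,0,0,0,0,0.04,-0.02,0,0,0,0,0,0.04,-0.025,0,0,0,0,0,0.04,-0.025,0,0,0,0,0,0.04,-0.01,0,0,0,0,0,0.04]'
python3 - <<'E'
from w import *
o,p,s=shot("w6"); go(o,[.5952,.2944,.37],-90)
E
```

```text
clock: 10.9
tool_pos: [0.5246, 0.0081, 0.3843]
orientation: [-169.2, 89.8, 10.8]
force: [0.0, 0.1, -0.0]
opening: 0.0512
t 10.9 tool y [ 0.001 -1.    -0.001] yaw_y -89.97 tool z [-1.    -0.001 -0.003] j6 67.7
 pos [0.5246 0.0081 0.3843] F [ 0.   0.1 -0. ] open 0.0512
 shift mm [  14.6 -286.3  -70.7] dist 295.3
 turn for -90 [ 0.03 -0.17  0.03]
 turn for 90 [-1.7997e+02 -5.0000e-02 -2.7000e-01]
```

View pics/w6.png

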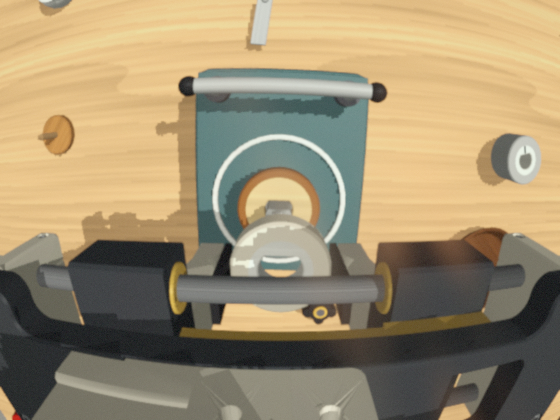

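The felt wheel is held level, and the leather wheel remains on the flange. Moving next to the small stand, stopping short in x so I can see it.

```bash
python3 -m inch '[0,-0.0572,-0.003,0,0,0,0.04,0,-0.0572,-0.003,0,0,0,0.04,0,-0.0572,-0.003,0,0,0,0.04,0,-0.0572,-0.003,0,0,0,0.04,0,-0.0572,-0.003,0,0,0,0.04,0,0,0,0,0,0,0.04]'
python3 - <<'E'
from w import *
o,p,s=shot("w7"); go(o,[.5952,.2944,.2],-90)
print(wpx(s,p,[.5952,.2944,.012]))
E
```

```text
clock: 11.7
tool_pos: [0.5394, 0.3014, 0.3806]
orientation: [85.4, 89.9, -94.8]
force: [-0.4, -1.1, -1.3]
opening: 0.0513
t 11.7 tool y [-0.004 -1.     0.002] yaw_y -90.21 tool z [-1.     0.004  0.   ] j6 42.4
 pos [0.5394 0.3014 0.3806] F [-0.4 -1.1 -1.3] open 0.0513
 shift mm [180.6   6.4 -55.9] dist 189.2
 turn for -90 [-0.21  0.01 -0.13]
 turn for 90 [ 1.7979e+02 -2.0000e-01 -2.0000e-02]
(np.float64(284.4148769047251), np.float64(133.35202577495838))
```

View pics/w7.png

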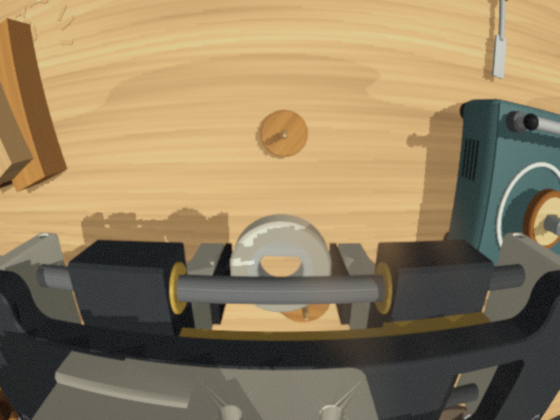

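The small stand is at (284,133), within a pixel of prediction. Moving over it.

```bash
python3 -m inch '[0.02,0.0064,-0.028,-0.2,0,-0.1,0.04,0.05,0,-0.028,0,0,0,0.04,0.05,0,0,0,0,0,0.04,0,0,0,0,0,0,0.04]'
python3 - <<'E'
from w import *
o=ctrl.get_obs(); go(o,[.5952,.2944,.1946],-90)
E
```

```text
clock: 12.25
tool_pos: [0.5961, 0.2895, 0.2571]
orientation: [42.3, 89.9, -137.8]
force: [-0.2, -0.1, 0.6]
opening: 0.0511
t 12.25 tool y [-0.003 -1.     0.002] yaw_y -90.15 tool z [-1.     0.003  0.002] j6 47.1
 pos [0.5961 0.2895 0.2571] F [-0.2 -0.1  0.6] open 0.0511
 shift mm [62.5 -5.   0.8] dist 62.7
 turn for -90 [-0.15  0.11 -0.1 ]
 turn for 90 [ 1.7985e+02 -1.5000e-01 -1.6000e-01]
```

```bash
python3 -m inch '[0,-0.005,0.0005,-0.1,0.1,-0.1,0.04,0.01,0,0,0,0,0,0.04,0.012,0,0,0,0,0,0.04]'
python3 - <<'E'
from w import *
o,p,s=shot("w8"); go(o,[.5952,.2944,.1946],-90)
E
```

```text
clock: 12.62
tool_pos: [0.5971, 0.2952, 0.2407]
orientation: [-144.4, 89.5, 35.6]
force: [0.3, -0.4, 0.1]
opening: 0.0512
t 12.62 tool y [-0.    -1.    -0.005] yaw_y -90.01 tool z [-1.     0.    -0.007] j6 46.9
 pos [0.5971 0.2952 0.2407] F [ 0.3 -0.4  0.1] open 0.0512
 shift mm [46.1  1.1  2.2] dist 46.1
 turn for -90 [-0.01 -0.41  0.3 ]
 turn for 90 [179.98   0.47   0.65]
```

View pics/w8.png

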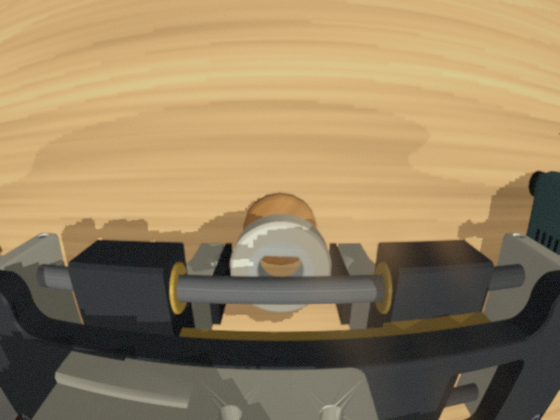

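Base and wheel are aligned (u about 280). Lowering over the dowel.

```bash
python3 -m inch '[0.01,0.001,0.002,0,-0.4,0.3,0.04,0.012,0,0,0,0,0,0.04,0.012,0,0,0,0,0,0.04,0.004,0,0,0,0,0,0.04,0,0,0,0,0,0,0.04]'
python3 - <<'E'
from w import *
o=ctrl.get_obs(); go(o,[.5952,.2944,.1946],-90)
E
```

```text
clock: 13.3
tool_pos: [0.5941, 0.294, 0.1977]
orientation: [39.6, 89.8, -140.4]
force: [-0.3, 0.4, 0.3]
opening: 0.0512
t 13.3 tool y [-0.    -1.     0.002] yaw_y -90.0 tool z [-1.     0.     0.003] j6 46.9
 pos [0.5941 0.294  0.1977] F [-0.3  0.4  0.3] open 0.0512
 shift mm [ 3.1 -0.4 -1.1] dist 3.3
 turn for -90 [-0.    0.16 -0.13]
 turn for 90 [180.    -0.21  -0.25]
```

```bash
python3 -m inch '[0.002,0,-0.001,0,0,0,0.04,0.0015,0,0,0,0,0,0.04,0,0,0,0,0,0,0.07,0,0,0,0,0,0,0.07,0,0,0,0,0,0,0.07,0,0,0,0,0,0,0.07]'
python3 - <<'E'
from w import *
o=ctrl.get_obs(); go(o,[.5952,.2944,.1946],-90)
E
```

```text
clock: 14.05
tool_pos: [0.5958, 0.2943, 0.1954]
orientation: [46.4, 89.9, -133.6]
force: [-0.1, -0.1, -0.3]
opening: 0.0699
t 14.05 tool y [ 0.    -1.     0.001] yaw_y -90.0 tool z [-1.    -0.     0.001] j6 46.9
 pos [0.5958 0.2943 0.1954] F [-0.1 -0.1 -0.3] open 0.0699
 shift mm [ 0.8 -0.1  0.6] dist 1.0
 turn for -90 [ 0.    0.05 -0.05]
 turn for 90 [-1.8e+02  7.0e-02  7.0e-02]
```

```bash
python3 -m inch '[-0.015,0,0,0,0,0,0.075,-0.055,0,0,0,0,0,0.0876,-0.055,0,0,0,0,0,0.0876,-0.05,0.04,0.02,0,0,0,0.0876,0,0.0572,0.02,0,0,0,0.0876,0,0,0,0,0,0,0.0876]'
python3 - <<'E'
from w import *
o,p,s=shot("w9"); go(o,[.5246,.0083,.27],-90)
E
```

```text
clock: 14.8
tool_pos: [0.5568, 0.1988, 0.3772]
orientation: [179.9, 89.8, 0.1]
force: [1.6, 0.8, 0.9]
opening: 0.0876
t 14.8 tool y [ 0.002 -1.     0.   ] yaw_y -89.89 tool z [-1.    -0.002 -0.004] j6 51.4
 pos [0.5568 0.1988 0.3772] F [1.6 0.8 0.9] open 0.0876
 shift mm [107.1 190.5  32.9] dist 221.0
 turn for -90 [ 0.11 -0.2  -0.  ]
 turn for 90 [-179.89    0.     -0.32]
```

View pics/w9.png

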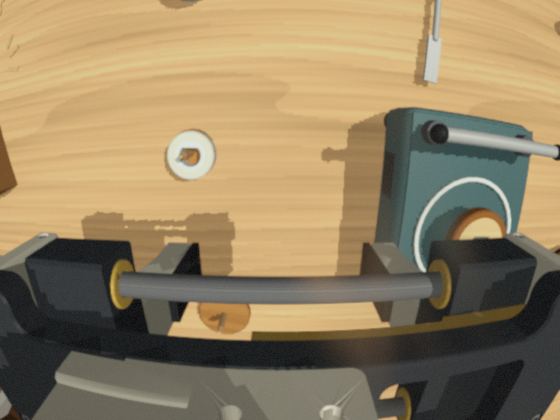

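The felt wheel sits on the small stand with the dowel tip showing through its bore at (190,155). Next the leather wheel.

```bash
python3 -m inch '[0,0.0476,0.0082,0,0,0,0.0876,0,0.0476,0.0082,0,0,0,0.0876,0,0.0476,0.0082,0,0,0,0.0876,0,0.0476,0.0082,0,0,0,0.0876,0.03,0,0,0,0,0,0.0876,0,0,0,0,0,0,0.0876]'
python3 - <<'E'
from w import *
o=ctrl.get_obs(); go(o,[.5246,.0083,.274],-90)
E
```

```text
clock: 15.6
tool_pos: [0.5279, 0.0079, 0.3504]
orientation: [-171.2, 89.4, 9.2]
force: [0.2, 1.0, 0.4]
opening: 0.0878
t 15.6 tool y [ 0.007 -1.    -0.002] yaw_y -89.61 tool z [-1.    -0.007 -0.011] j6 68.1
 pos [0.5279 0.0079 0.3504] F [0.2 1.  0.4] open 0.0878
 shift mm [76.4 -0.3  4.1] dist 76.5
 turn for -90 [ 0.39 -0.62  0.1 ]
 turn for 90 [-1.7961e+02 -1.5000e-01 -9.6000e-01]
```

```bash
python3 -m inch '[0.02,0,0.004,0.4,-0.6,0.1,0.0876,0.025,0,0,0,0,0,0.0876,0,0,0,0,0,0,0.0876]'
python3 - <<'E'
from w import *
o=ctrl.get_obs(); go(o,[.5246,.0083,.274],-90)
E
```

```text
clock: 15.98
tool_pos: [0.526, 0.0102, 0.3066]
orientation: [177.1, 89.9, -2.8]
force: [-1.1, 0.3, 0.6]
opening: 0.0873
t 15.97 tool y [ 0.002 -1.     0.   ] yaw_y -89.86 tool z [-1.    -0.002 -0.003] j6 67.6
 pos [0.526  0.0102 0.3066] F [-1.1  0.3  0.6] open 0.0873
 shift mm [32.6  1.9  1.5] dist 32.7
 turn for -90 [ 0.14 -0.15 -0.01]
 turn for 90 [-1.7986e+02  1.0000e-02 -2.3000e-01]
```

```bash
python3 -m inch '[0.012,0.002,0.0015,0.1,-0.1,0,0.0876,0.012,0,0,0,0,0,0.0876,0.008,0,0,0,0,0,0.0876,0,0,0,0,0,0,0.0876]'
python3 - <<'E'
from w import *
o,p,s=shot("w10"); go(o,[.5246,.0083,.274],-90)
E
```

```text
clock: 16.48
tool_pos: [0.5255, 0.0092, 0.2745]
orientation: [-175.5, 89.8, 4.6]
force: [-0.8, -0.2, -0.2]
opening: 0.0876
t 16.48 tool y [ 0.002 -1.    -0.   ] yaw_y -89.87 tool z [-1.    -0.002 -0.003] j6 67.7
 pos [0.5255 0.0092 0.2745] F [-0.8 -0.2 -0.2] open 0.0876
 shift mm [0.5 0.9 0.9] dist 1.4
 turn for -90 [ 0.13 -0.17  0.01]
 turn for 90 [-1.7987e+02 -2.0000e-02 -2.6000e-01]
```

View pics/w10.png

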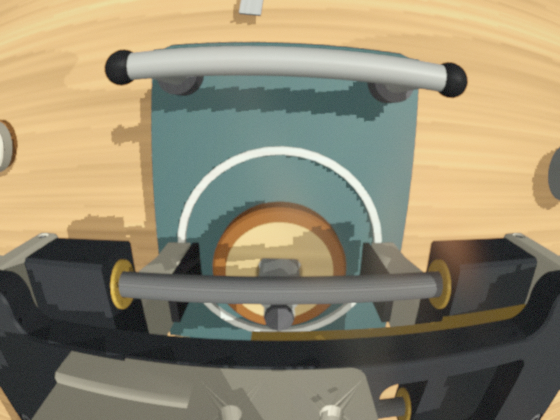

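The leather wheel is centred between the fingers (280,262). Closing.

```bash
python3 -m inch '[0,0.001,0.001,0,-0.1,0,0.056,0,0,0,0,0,0,0.056,0,0,0,0,0,0,0.056,0,0,0,0,0,0,0.056,0,0,0,0,0,0,0.056]'
python3 - <<'E'
from w import *
o=ctrl.get_obs(); go(o,[.5246,.0083,.274],-90)
E
```

```text
clock: 17.15
tool_pos: [0.5248, 0.0082, 0.2758]
orientation: [-163.3, 89.8, 16.8]
force: [0.1, 0.5, -1.8]
opening: 0.0673
t 17.15 tool y [ 0.002 -1.    -0.001] yaw_y -89.88 tool z [-1.    -0.002 -0.003] j6 67.8
 pos [0.5248 0.0082 0.2758] F [ 0.1  0.5 -1.8] open 0.0673
 shift mm [ 1.8 -0.1  0.3] dist 1.9
 turn for -90 [ 0.12 -0.19  0.06]
 turn for 90 [-1.7988e+02 -9.0000e-02 -3.0000e-01]
```

```bash
python3 -m inch '[-0.006,0,0,0,0,0,0.056,-0.018,0,0,0,0,0,0.056,-0.025,0,0,0,0,0,0.056,-0.025,0,0,0,0,0,0.056,-0.025,0,0,0,0,0,0.056,-0.01,0,0,0,0,0,0.056]'
python3 - <<'E'
from w import *
o,p,s=shot("w11"); go(o,[.391,.2692,.36],-90)
E
```

```text
clock: 17.9
tool_pos: [0.5244, 0.0082, 0.3891]
orientation: [-165.5, 89.8, 14.7]
force: [0.7, 0.3, -1.2]
opening: 0.067
t 17.9 tool y [ 0.002 -1.    -0.001] yaw_y -89.86 tool z [-1.    -0.002 -0.003] j6 67.8
 pos [0.5244 0.0082 0.3891] F [ 0.7  0.3 -1.2] open 0.067
 shift mm [  28.9 -261.3  132.8] dist 294.6
 turn for -90 [ 0.14 -0.15  0.04]
 turn for 90 [-1.7986e+02 -6.0000e-02 -2.4000e-01]
```

View pics/w11.png

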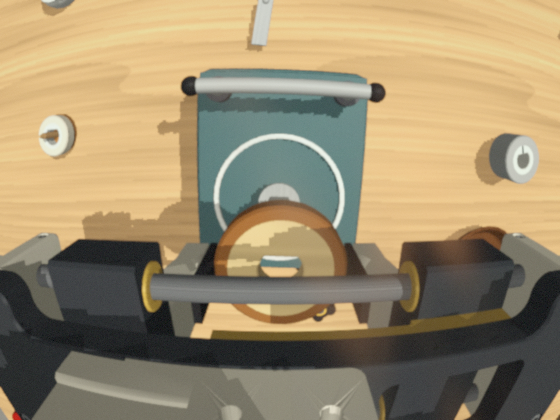

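Leather wheel held, spindle bare. Moving to the large stand.

```bash
python3 -m inch '[0,-0.0436,0.0265,0,0,0,0.056,0,-0.0436,0.0265,0,0,0,0.056,0,-0.0436,0.0265,0,0,0,0.056,0,-0.0436,0.0265,0,0,0,0.056,0,-0.0436,0.0265,0,0,0,0.056,0,-0.0436,0.0265,0,0,0,0.056,0,0,0,0,0,0,0.056]'
python3 - <<'E'
from w import *
o,p,s=shot("w12"); go(o,[.391,.2692,.1918],-90)
print(wpx(s,p,[.391,.2692,.012]))
E
```

```text
clock: 18.82
tool_pos: [0.3596, 0.2757, 0.3842]
orientation: [59.4, 89.8, -120.7]
force: [-0.3, -0.7, -0.6]
opening: 0.0673
t 18.82 tool y [-0.001 -1.     0.003] yaw_y -90.08 tool z [-1.     0.001  0.002] j6 27.4
 pos [0.3596 0.2757 0.3842] F [-0.3 -0.7 -0.6] open 0.0673
 shift mm [192.4   5.9 -31.7] dist 195.0
 turn for -90 [-0.08  0.1  -0.16]
 turn for 90 [ 1.7992e+02 -2.6000e-01 -1.5000e-01]
(np.float64(283.8369743949112), np.float64(155.08922702252977))
```

View pics/w12.png

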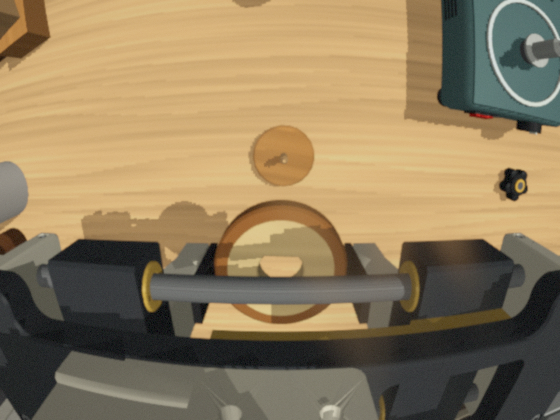

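Large stand at (283,155), matching prediction (284,155). Moving over it.

```bash
python3 -m inch '[0.03,0.006,-0.016,0,0.1,-0.1,0.056,0.045,0,-0.016,0,0,0,0.056,0.045,0,0,0,0,0,0.056,0,0,0,0,0,0,0.056]'
python3 - <<'E'
from w import *
o=ctrl.get_obs(); go(o,[.391,.2692,.1918],-90)
E
```

```text
clock: 19.38
tool_pos: [0.3942, 0.2648, 0.2605]
orientation: [77.6, 89.9, -102.7]
force: [-0.4, 0.3, 0.1]
opening: 0.0674
t 19.38 tool y [-0.005 -1.     0.002] yaw_y -90.28 tool z [-1.     0.005  0.001] j6 31.9
 pos [0.3942 0.2648 0.2605] F [-0.4  0.3  0.1] open 0.0674
 shift mm [68.7 -4.6  3.2] dist 68.9
 turn for -90 [-0.28  0.03 -0.14]
 turn for 90 [ 1.7972e+02 -2.1000e-01 -5.0000e-02]
```

```bash
python3 -m inch '[0,-0.0045,0.003,-0.3,0,-0.1,0.056,0.012,0,0,0,0,0,0.056,0.006,0,0,0,0,0,0.056,0,0,0,0,0,0,0.056]'
python3 - <<'E'
from w import *
o=ctrl.get_obs(); go(o,[.391,.2692,.1918],-90)
E
```

```text
clock: 19.88
tool_pos: [0.3924, 0.2703, 0.2457]
orientation: [-128.3, 89.7, 51.7]
force: [-1.1, 0.3, -0.1]
opening: 0.0673
t 19.88 tool y [ 0.001 -1.    -0.005] yaw_y -89.96 tool z [-1.    -0.001 -0.004] j6 31.7
 pos [0.3924 0.2703 0.2457] F [-1.1  0.3 -0.1] open 0.0673
 shift mm [53.9  1.3  1.6] dist 53.9
 turn for -90 [ 0.04 -0.21  0.26]
 turn for 90 [-179.96   -0.41   -0.33]
```

```bash
python3 -m inch '[0.012,0.001,0.0015,0,-0.2,0.3,0.056,0.013,0,0,0,0,0,0.056,0.012,0,0,0,0,0,0.056,0.008,0,0,0,0,0,0.056,0.003,0,0,0,0,0,0.056,0,0,0,0,0,0,0.056]'
python3 - <<'E'
from w import *
o=ctrl.get_obs(); go(o,[.391,.2692,.1918],-90)
E
```

```text
clock: 20.62
tool_pos: [0.3908, 0.2693, 0.1942]
orientation: [76.9, 89.9, -103.1]
force: [-0.5, -0.3, -0.3]
opening: 0.0673
t 20.62 tool y [ 0.001 -1.     0.002] yaw_y -89.93 tool z [-1.    -0.001  0.   ] j6 31.6
 pos [0.3908 0.2693 0.1942] F [-0.5 -0.3 -0.3] open 0.0673
 shift mm [ 2.4  0.1 -0.2] dist 2.4
 turn for -90 [ 0.07  0.02 -0.1 ]
 turn for 90 [-1.7993e+02  1.5000e-01  4.0000e-02]
```

```bash
python3 -m inch '[0.0015,0,0,0,0,0,0.056,0.001,0,0,0,0,0,0.056,0,0,0,0,0,0,0.0876,0,0,0,0,0,0,0.0876,0,0,0,0,0,0,0.0876,0,0,0,0,0,0,0.0876,-0.015,0,0,0,0,0,0.0876,-0.055,0,0,0,0,0,0.0876,-0.055,0,0,0,0,0,0.0876,-0.05,0,0.015,0,0,0,0.0876,0,0,0,0,0,0,0.0876]'
python3 - <<'E'
from w import *
o,p,s=shot("w13"); go(o,[.525,-.2968,.37],-90)
E
```

```text
clock: 22.0
tool_pos: [0.3757, 0.2696, 0.373]
orientation: [104.1, 89.9, -75.9]
force: [0.3, -0.2, -1.3]
opening: 0.0878
t 22.0 tool y [ 0.001 -1.     0.001] yaw_y -89.93 tool z [-1.    -0.001 -0.   ] j6 29.8
 pos [0.3757 0.2696 0.373 ] F [ 0.3 -0.2 -1.3] open 0.0878
 shift mm [   3.8  566.6 -148.6] dist 585.7
 turn for -90 [ 0.07 -0.02 -0.08]
 turn for 90 [-1.7993e+02  1.2000e-01 -3.0000e-02]
```

View pics/w13.png

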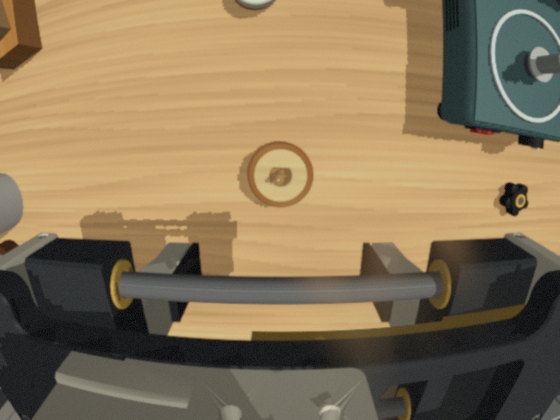

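The leather wheel is down on the large stand with the dowel in its bore (281,175). Moving to the stone, stopping short in x so I can see it.

```bash
python3 -m inch '[-0.004,0.0567,-0.014,0,0,0,0.0876,-0.004,0.0567,-0.014,0,0,0,0.0876,0,0.0567,-0.014,0,0,0,0.0876,0,0.0567,-0.014,0,0,0,0.0876,0,0.0567,-0.014,0,0,0,0.0876,0,0.0567,-0.014,0,0,0,0.0876,0,0.0567,-0.014,0,0,0,0.0876,0,0.0567,-0.014,0,0,0,0.0876,0,0.0567,-0.014,0,0,0,0.0876,0,0.0567,-0.014,0,0,0,0.0876,0,0,0,0,0,0,0.0876,0,0,0,0,0,0,0.0876]'
python3 - <<'E'
from w import *
o,p,s=shot("w14"); go(o,[.525,-.2968,.37],-90)
u,v=map(int,wpx(s,p,[.568,-.2968,.04]));print(u,v)
cv2.imwrite("pics/z14.png",cv2.resize(s["color"][max(0,v-50):v+50,u-50:u+50,::-1],(600,600),interpolation=cv2.INTER_CUBIC))
E
```

```text
clock: 23.55
tool_pos: [0.5183, -0.3167, 0.3645]
orientation: [7.6, 88.6, -172.3]
force: [-0.4, 0.3, -0.2]
opening: 0.0877
t 23.55 tool y [ 0.002 -1.     0.003] yaw_y -89.87 tool z [-1.    -0.002  0.025] j6 102.7
 pos [ 0.5183 -0.3167  0.3645] F [-0.4  0.3 -0.2] open 0.0877
 shift mm [ -5.7 -19.8  -6.6] dist 21.7
 turn for -90 [ 0.13  1.42 -0.19]
 turn for 90 [-179.85    0.3     2.22]
256 134
```

View pics/z14.png

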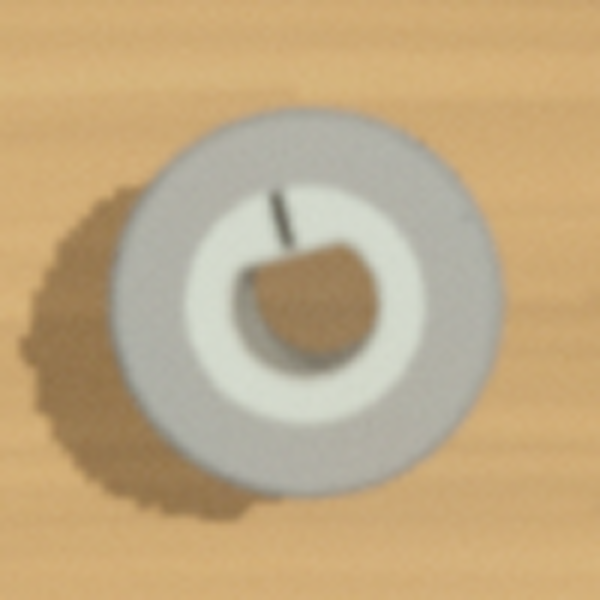

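Stone centre is at about (306,302) in the zoom, its line from (275,192) to (290,245), and the bore flat from (252,268) to (345,243).

Run:
```python
from h import *
o,s=pickle.load(open("w14.pkl","rb"));p=(o["tool_pos"],o["orientation"]);c=s["color"]
h,S,V=[x.astype(int) for x in cv2.split(cv2.cvtColor(c,cv2.COLOR_RGB2HSV))]
print(c[134,240],c[150,256],c[110,300])
f=lambda q:onz(wray(s,p,(q[0]/6-.42+206,q[1]/6-.42+84)),.04)
def fit(n,m,z):
    M=m.astype(np.uint8);M[:94]=0;M[174:]=0;M[:,:210]=0;M[:,296:]=0
    cs,_=cv2.findContours(M,cv2.RETR_EXTERNAL,cv2.CHAIN_APPROX_NONE);k=cv2.convexHull(max(cs,key=cv2.contourArea))
    P=np.array([onz(wray(s,p,q[0]),z)[:2] for q in k.astype(float)])
    A=np.c_[2*P,np.ones(len(P))];x=np.linalg.lstsq(A,(P**2).sum(1),rcond=None)[0]
    print(n,x[:2].round(4),"d",round(2*np.sqrt(x[2]+x[:2]@x[:2]),4));return x[:2]
C=fit("stone",(S<60)&(V>110),.04); fit("bush",(S<35)&(V>195),.04)
a,b=f((275,192)),f((290,245));d=(a-b);print("line yaw",np.degrees(np.arctan2(d[1],d[0])), "end from centre",np.degrees(np.arctan2(a[1]-C[1],a[0]-C[0])),np.linalg.norm(a[:2]-C))
a,b=f((252,268)),f((345,243));d=a-b;print("flat yaw",np.degrees(np.arctan2(d[1],d[0]))-90,np.linalg.norm(d))
```

```text
[213 217 204] [210 217 203] [209 174 119]
stone [ 0.5679 -0.297 ] d 0.061
bush [ 0.5678 -0.2969] d 0.037
line yaw 15.188546142670827 end from centre 14.05396274360427 0.018045651727031833
flat yaw 14.573331586196616 0.01486512174101761
```

Stone centre (0.568,-0.297), yaw about 14.5°. Diameter and bush size agree with the spec. Positioning with the jaws turned to the stone's own y axis.

```bash
python3 -m inch '[0,-0.01,-0.025,0,0.7,-0.1,0.0876,0.02,-0.01,-0.025,0,0.7,-0.1,0.0876,0.02,0,0,-7.2,0,0,0.0876,0.02,0,0,-7.2,0,0,0.0876,0,0,0,0,0,0,0.0876,0,0,0,0,0,0,0.0876]'
python3 - <<'E'
from w import *
o=ctrl.get_obs(); go(o,[.5679,-.297,.19],-75.5)
E
```

```text
clock: 24.35
tool_pos: [0.5741, -0.2868, 0.3042]
orientation: [164.8, 89.7, 0.1]
force: [-0.1, -0.3, 0.6]
opening: 0.0877
t 24.35 tool y [ 0.265 -0.964  0.002] yaw_y -74.65 tool z [-0.964 -0.265 -0.006] j6 114.6
 pos [ 0.5741 -0.2868  0.3042] F [-0.1 -0.3  0.6] open 0.0877
 shift mm [114.1   8.1   9.3] dist 114.8
 turn for -75.5 [ 0.85 -0.33 -0.09]
 turn for 104.5 [-1.7915e+02  1.3000e-01 -5.1000e-01]
```

```bash
python3 -m inch '[0.02,0.008,0.009,0.8,-0.3,-0.1,0.0876,0.03,0,0,0,0,0,0.0876,0,0,0,0,0,0,0.0876]'
python3 - <<'E'
from w import *
o=ctrl.get_obs(); go(o,[.5679,-.297,.19],-75.5)
E
```

```text
clock: 24.72
tool_pos: [0.5675, -0.2973, 0.2542]
orientation: [161.0, 89.8, -4.8]
force: [-1.6, -0.1, 0.1]
opening: 0.0875
t 24.73 tool y [ 0.246 -0.969  0.001] yaw_y -75.75 tool z [-0.969 -0.246 -0.003] j6 114.5
 pos [ 0.5675 -0.2973  0.2542] F [-1.6 -0.1  0.1] open 0.0875
 shift mm [64.2 -0.3 -0.2] dist 64.2
 turn for -75.5 [-0.25 -0.18 -0.06]
 turn for 104.5 [ 1.7975e+02 -1.0000e-01  2.8000e-01]
```

```bash
python3 -m inch '[0.025,0,0,0,-0.2,0,0.0876,0.022,0,0,0,0,0,0.0876,0.01,0,0,0,0,0,0.0876,0.004,0,0,0,0,0,0.0876,0,0,0,0,0,0,0.0876]'
python3 - <<'E'
from w import *
o=ctrl.get_obs(); go(o,[.5679,-.297,.19],-75.5)
E
```

```text
clock: 25.35
tool_pos: [0.5691, -0.2994, 0.1967]
orientation: [133.2, 89.6, -32.8]
force: [0.3, -0.7, 0.3]
opening: 0.0878
t 25.35 tool y [ 0.243 -0.97   0.005] yaw_y -75.95 tool z [-0.97  -0.243 -0.005] j6 114.2
 pos [ 0.5691 -0.2994  0.1967] F [ 0.3 -0.7  0.3] open 0.0878
 shift mm [ 6.7 -2.7  0.6] dist 7.2
 turn for -75.5 [-0.45 -0.27 -0.29]
 turn for 104.5 [179.55  -0.46   0.43]
```

```bash
python3 -m inch '[0.004,-0.0027,0.0006,-0.4,-0.3,-0.3,0.0876,0.002,0,0,0,0,0,0.0876,0,0,0,0,0,0,0.0876]'
python3 - <<'E'
from w import *
o,p,s=shot("w15"); go(o,[.5679,-.297,.19],-75.5)
E
```

```text
clock: 25.72
tool_pos: [0.5684, -0.2969, 0.1921]
orientation: [151.7, 89.9, -13.9]
force: [-0.1, -0.0, 0.0]
opening: 0.0874
t 25.73 tool y [ 0.25  -0.968  0.001] yaw_y -75.52 tool z [-0.968 -0.25  -0.001] j6 114.7
 pos [ 0.5684 -0.2969  0.1921] F [-0.1 -0.   0. ] open 0.0874
 shift mm [ 2.1 -0.   0.5] dist 2.2
 turn for -75.5 [-0.02 -0.08 -0.05]
 turn for 104.5 [ 1.7998e+02 -7.0000e-02  1.3000e-01]
```

View pics/w15.png

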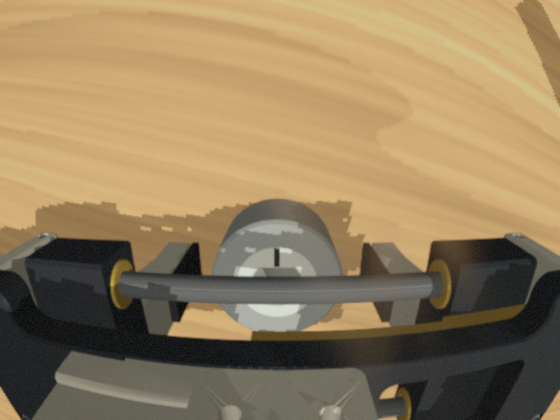

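The line is vertical at (277,257), so the jaws are square to the D. Closing; TCP height 0.1921 puts the underside at TCP − 0.192.

```bash
python3 -m inch '[0,0,0,0,0,0,0.05,0,0,0,0,0,0,0.05,0,0,0,0,0,0,0.05,0,0,0,0,0,0,0.05,0,0,0,0,0,0,0.05,0,0,0,0,0,0,0.05]'
python3 - <<'E'
from w import *
o=ctrl.get_obs(); go(o,[.5679,-.297,.19],-75.5)
E
```

```text
clock: 26.52
tool_pos: [0.5684, -0.2968, 0.1924]
orientation: [154.4, 89.9, -11.1]
force: [-0.5, -0.3, 1.0]
opening: 0.0614
t 26.52 tool y [ 0.25  -0.968  0.001] yaw_y -75.52 tool z [-0.968 -0.25  -0.002] j6 114.7
 pos [ 0.5684 -0.2968  0.1924] F [-0.5 -0.3  1. ] open 0.0614
 shift mm [2.4 0.  0.6] dist 2.4
 turn for -75.5 [-0.02 -0.1  -0.05]
 turn for 104.5 [ 1.7998e+02 -7.0000e-02  1.5000e-01]
```

```bash
python3 -m inch '[-0.008,0,0,0,0,0,0.05,-0.03,0,0,0,0,0,0.05,-0.055,0,0,0,0,0,0.05,-0.055,0,0,0,0,0,0.05,-0.05,0,0,0,0,0,0.05,0,0,0,8,0,0,0.05,0,0,0,8,0,0,0.05,0,-0.03,0,0,0,0,0.05,0,0,0,0,0,0,0.05]'
python3 - <<'E'
from w import *
o=ctrl.get_obs(); go(o,[.445,.0083,.39],-91.5)
E
```

```text
clock: 27.65
tool_pos: [0.5669, -0.266, 0.398]
orientation: [-44.6, 89.8, 133.3]
force: [-0.4, -0.6, -3.0]
opening: 0.0611
t 27.65 tool y [-0.038 -0.999 -0.002] yaw_y -92.18 tool z [-0.999  0.038  0.002] j6 95.2
 pos [ 0.5669 -0.266   0.398 ] F [-0.4 -0.6 -3. ] open 0.0611
 shift mm [   8.8 -269.5  132.2] dist 300.3
 turn for -91.5 [-0.68  0.11  0.11]
 turn for 88.5 [ 1.7932e+02  1.7000e-01 -1.8000e-01]
```

```bash
python3 -m inch '[0,-0.045,0.022,-0.7,0,0,0.05,0,-0.045,0.022,0,0,0,0.05,0,-0.045,0.022,0,0,0,0.05,0,-0.045,0.022,0,0,0,0.05,0,-0.045,0.022,0,0,0,0.05,0,-0.045,0.022,0,0,0,0.05,0,0,0,0,0,0,0.05,0,0,0,0,0,0,0.05]'
python3 - <<'E'
from w import *
o,p,s=shot("w16"); go(o,[.5246,.0083,.39],-91.5)
for P in ([.5246,.0083,.096],[.5246,.0083,.15]): print(wpx(s,p,P))
cv2.imwrite("pics/z16.png",cv2.resize(s["color"][80:180,220:340,::-1],None,fx=6,fy=6,interpolation=cv2.INTER_CUBIC))
E
```

```text
clock: 28.65
tool_pos: [0.438, 0.0127, 0.3993]
orientation: [-55.5, 89.8, 123.1]
force: [0.1, -0.9, -2.9]
opening: 0.0617
t 28.65 tool y [-0.025 -1.    -0.003] yaw_y -91.43 tool z [-1.     0.025  0.002] j6 61.2
 pos [0.438  0.0127 0.3993] F [ 0.1 -0.9 -2.9] open 0.0617
 shift mm [  9.2   2.2 -86.7] dist 87.2
 turn for -91.5 [0.07 0.12 0.17]
 turn for 88.5 [-179.93   -0.26    0.18]
(np.float64(282.09001855885333), np.float64(101.37306184416346))
(np.float64(282.3134967121386), np.float64(98.07407882360397))
```

View pics/w16.png

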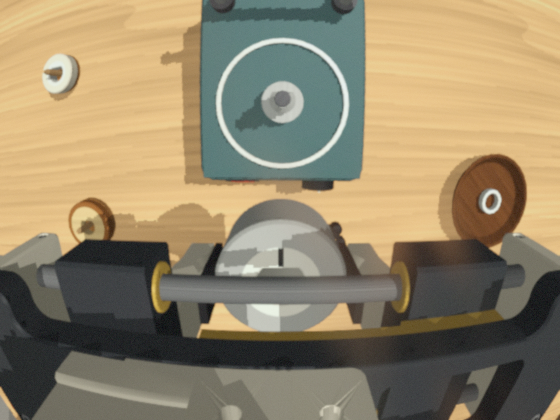

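View pics/z16.png

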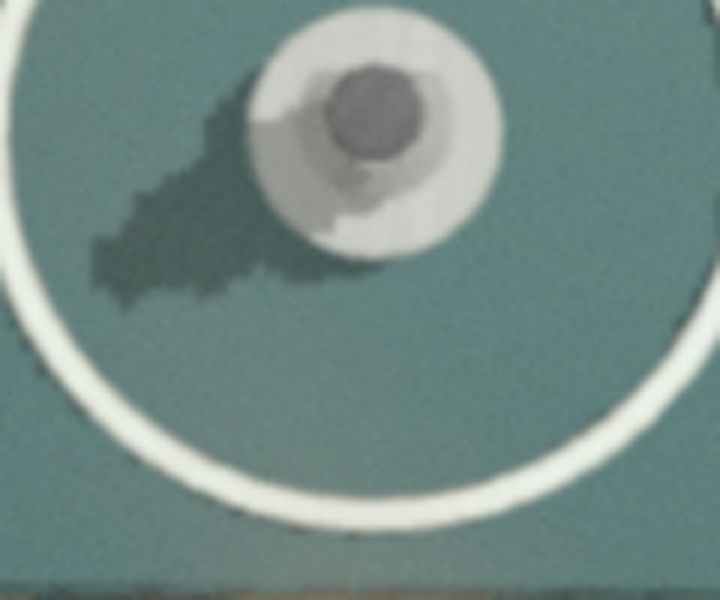

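The spindle end (281.9,98.3) and flange (282.2,101.6) match the predicted axis within 0.4 px. The stone is held with its line straight at (281,257). Moving above the spindle, at height.

```bash
python3 -m inch '[0,0.0022,-0.03,0.1,0.1,0.2,0.05,0,0,-0.03,0,0,0,0.05,0,0,-0.025,0,0,0,0.05,0.02,0,0,0,0,0,0.05,0,0,0,0,0,0,0.05]'
python3 - <<'E'
from w import *
o,p,s=shot("w17"); go(o,[.525,.0083,.2884],-91.5)
E
```

```text
clock: 29.32
tool_pos: [0.5276, 0.0012, 0.3776]
orientation: [37.8, 89.8, -144.3]
force: [-0.6, 0.4, -3.2]
opening: 0.0616
t 29.32 tool y [-0.037 -0.999  0.002] yaw_y -92.11 tool z [-0.999  0.037  0.003] j6 66.4
 pos [0.5276 0.0012 0.3776] F [-0.6  0.4 -3.2] open 0.0616
 shift mm [89.2 -7.2  2.7] dist 89.6
 turn for -91.5 [-0.61  0.15 -0.11]
 turn for 88.5 [179.39  -0.18  -0.23]
```

View pics/w17.png

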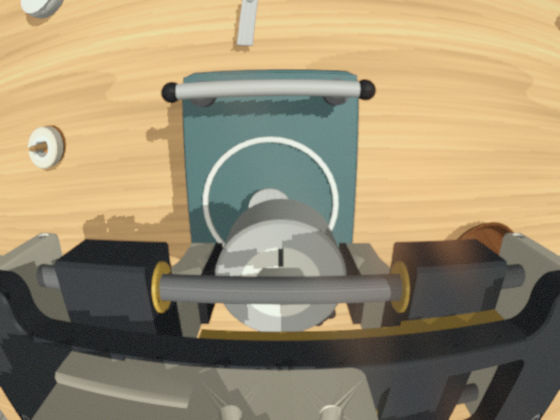

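```bash
python3 -m inch '[0.008,-0.007,0.0025,-0.6,0.1,-0.1,0.05,0.008,0,0,0,0,0,0.05,0,0,0,0,0,0,0.05,0,0,0,0,0,0,0.05]'
python3 - <<'E'
from w import *
o,s=pickle.load(open("w17.pkl","rb"));p=(o["tool_pos"],o["orientation"])
a=onz(wray(s,p,(171,92)),.12);b=onz(wray(s,p,(367,90)),.12);print("bar",a,b,"yaw",np.degrees(np.arctan2(*(a-b)[[1,0]]))-90)
o=ctrl.get_obs(); go(o,[.525,.0083,.2884],-91.5)
E
```

```text
clock: 29.88
tool_pos: [0.5258, 0.0085, 0.3638]
orientation: [-171.3, 89.7, 7.3]
force: [-0.2, 0.2, -2.5]
opening: 0.0614
bar [0.6251248  0.07669987 0.12      ] [ 0.62010125 -0.0678209   0.12      ] yaw -1.990802099666908
t 29.88 tool y [-0.025 -1.    -0.001] yaw_y -91.44 tool z [-1.     0.025 -0.004] j6 66.2
 pos [0.5258 0.0085 0.3638] F [-0.2  0.2 -2.5] open 0.0614
 shift mm [75.4  0.2  1.1] dist 75.4
 turn for -91.5 [ 0.06 -0.25  0.04]
 turn for 88.5 [-1.7994e+02 -6.0000e-02 -3.9000e-01]
```

```bash
python3 -m inch '[0.007,0,0.001,0.2,-0.25,0,0.05,0.006,0,0,0,0,0,0.05,0,0,0,0,0,0,0.05,0,0,0,0,0,0,0.05]'
python3 - <<'E'
from w import *
o=ctrl.get_obs(); go(o,[.525,.0083,.2884],-91.7)
E
```

```text
clock: 30.38
tool_pos: [0.5248, 0.0086, 0.3502]
orientation: [-100.5, 90.0, 77.8]
force: [-0.5, 0.3, -3.0]
opening: 0.0619
t 30.38 tool y [-0.029 -1.    -0.001] yaw_y -91.64 tool z [-1.     0.029 -0.   ] j6 66.0
 pos [0.5248 0.0086 0.3502] F [-0.5  0.3 -3. ] open 0.0619
 shift mm [61.8  0.4 -0.2] dist 61.8
 turn for -91.7 [ 0.06 -0.01  0.05]
 turn for 88.3 [-1.7994e+02 -7.0000e-02 -1.0000e-02]
```

```bash
python3 -m inch '[0.005,0.0004,0,0,0,0,0.05,0.005,0,0,0,0,0,0.05,0.005,0,0,0,0,0,0.05,0.004,0,0,0,0,0,0.05,0,0,0,0,0,0,0.05]'
python3 - <<'E'
from w import *
o=ctrl.get_obs(); go(o,[.525,.0083,.2884],-91.7)
E
```

```text
clock: 31.0
tool_pos: [0.5247, 0.0081, 0.3297]
orientation: [-85.4, 90.0, 92.9]
force: [0.4, 0.2, -2.9]
opening: 0.0613
t 31.0 tool y [-0.029 -1.    -0.001] yaw_y -91.65 tool z [-1.     0.029  0.   ] j6 66.1
 pos [0.5247 0.0081 0.3297] F [ 0.4  0.2 -2.9] open 0.0613
 shift mm [41.3 -0.2 -0.3] dist 41.3
 turn for -91.7 [0.05 0.   0.04]
 turn for 88.3 [-1.7995e+02 -7.0000e-02  1.0000e-02]
```

```bash
python3 -m inch '[0.003,0,0,0,0,0,0.05,0.003,0,0,0,0,0,0.05,0.002,0,0,0,0,0,0.05,0.002,0,0,0,0,0,0.05,0,0,0,0,0,0,0.05]'
python3 - <<'E'
from w import *
o=ctrl.get_obs(); go(o,[.525,.0083,.2884],-91.7)
E
```

```text
clock: 31.62
tool_pos: [0.5249, 0.0082, 0.3192]
orientation: [-116.9, 89.9, 61.5]
force: [0.4, 0.6, -3.3]
opening: 0.0615
t 31.62 tool y [-0.029 -1.    -0.001] yaw_y -91.64 tool z [-1.     0.029 -0.   ] j6 66.1
 pos [0.5249 0.0082 0.3192] F [ 0.4  0.6 -3.3] open 0.0615
 shift mm [30.8 -0.1 -0.1] dist 30.8
 turn for -91.7 [ 0.06 -0.03  0.05]
 turn for 88.3 [-1.7994e+02 -8.0000e-02 -4.0000e-02]
```

The stone is on the shaft with no contact force. Continuing down.

```bash
python3 -m inch '[0.003,0,0,0,0,0,0.05,0.003,0,0,0,0,0,0.05,0.003,0,0,0,0,0,0.05,0.003,0,0,0,0,0,0.05,0,0,0,0,0,0,0.05]'
python3 - <<'E'
from w import *
o=ctrl.get_obs(); go(o,[.525,.0083,.2884],-91.7)
E
```

```text
clock: 32.25
tool_pos: [0.5249, 0.0082, 0.3064]
orientation: [-119.7, 89.9, 58.7]
force: [0.1, 0.2, -3.0]
opening: 0.0614
t 32.25 tool y [-0.029 -1.    -0.001] yaw_y -91.63 tool z [-1.     0.029 -0.   ] j6 66.1
 pos [0.5249 0.0082 0.3064] F [ 0.1  0.2 -3. ] open 0.0614
 shift mm [18.  -0.1 -0.1] dist 18.0
 turn for -91.7 [ 0.07 -0.03  0.05]
 turn for 88.3 [-1.7993e+02 -8.0000e-02 -4.0000e-02]
```

```bash
python3 -m inch '[0.003,0,0,0,0,0,0.05,0.003,0,0,0,0,0,0.05,0.003,0,0,0,0,0,0.05,0.002,0,0,0,0,0,0.05,0.001,0,0,0,0,0,0.05,0.001,0,0,0,0,0,0.05,0,0,0,0,0,0,0.05]'
python3 - <<'E'
from w import *
o=ctrl.get_obs(); go(o,[.525,.0083,.2884],-91.7)
E
```

```text
clock: 33.12
tool_pos: [0.525, 0.0083, 0.2926]
orientation: [-126.8, 89.9, 51.5]
force: [-0.4, -0.2, -3.0]
opening: 0.0616
t 33.12 tool y [-0.029 -1.    -0.001] yaw_y -91.63 tool z [-1.     0.029 -0.001] j6 66.1
 pos [0.525  0.0083 0.2926] F [-0.4 -0.2 -3. ] open 0.0616
 shift mm [ 4.2 -0.   0. ] dist 4.2
 turn for -91.7 [ 0.07 -0.04  0.05]
 turn for 88.3 [-1.7993e+02 -8.0000e-02 -6.0000e-02]
```

```bash
python3 -m inch '[0.001,0,0,0,0,0,0.05,0.001,0,0,0,0,0,0.05,0.001,0,0,0,0,0,0.05,0.0005,0,0,0,0,0,0.05,0,0,0,0,0,0,0.05]'
python3 - <<'E'
from w import *
o=ctrl.get_obs(); go(o,[.525,.0083,.2884],-91.7)
E
```

```text
clock: 33.75
tool_pos: [0.5251, 0.0083, 0.289]
orientation: [-135.3, 89.9, 43.0]
force: [-0.2, 0.0, -2.5]
opening: 0.0615
t 33.75 tool y [-0.028 -1.    -0.001] yaw_y -91.63 tool z [-1.     0.028 -0.001] j6 66.1
 pos [0.5251 0.0083 0.289 ] F [-0.2  0.  -2.5] open 0.0615
 shift mm [ 0.6 -0.   0.1] dist 0.6
 turn for -91.7 [ 0.07 -0.06  0.06]
 turn for 88.3 [-1.7993e+02 -9.0000e-02 -9.0000e-02]
```

```bash
python3 -m inch '[0.0005,0,0,0,0,0,0.05,0.0005,0,0,0,0,0,0.05,0,0,0,0,0,0,0.05]'
python3 - <<'E'
from w import *
o=ctrl.get_obs(); go(o,[.525,.0083,.2884],-91.7)
E
```

```text
clock: 34.12
tool_pos: [0.5251, 0.0083, 0.2884]
orientation: [-143.8, 89.9, 34.6]
force: [-0.9, -0.0, -3.2]
opening: 0.0617
t 34.12 tool y [-0.028 -1.    -0.001] yaw_y -91.63 tool z [-1.     0.028 -0.001] j6 66.1
 pos [0.5251 0.0083 0.2884] F [-0.9 -0.  -3.2] open 0.0617
 shift mm [-0.   0.   0.1] dist 0.1
 turn for -91.7 [ 0.07 -0.08  0.06]
 turn for 88.3 [-1.7993e+02 -9.0000e-02 -1.2000e-01]
```

Not yet touching (weight still on the arm), so half-millimetre steps.

```bash
python3 -m inch '[0.0005,0,0,0,0,0,0.05,0.0005,0,0,0,0,0,0.05,0,0,0,0,0,0,0.05]'
python3 - <<'E'
from w import *
o=ctrl.get_obs(); go(o,[.525,.0083,.2884],-91.7)
E
```

```text
clock: 34.5
tool_pos: [0.525, 0.0083, 0.2883]
orientation: [-153.1, 89.9, 25.3]
force: [-0.2, 0.3, -2.5]
opening: 0.0615
t 34.5 tool y [-0.028 -1.    -0.001] yaw_y -91.6 tool z [-1.     0.028 -0.002] j6 66.1
 pos [0.525  0.0083 0.2883] F [-0.2  0.3 -2.5] open 0.0615
 shift mm [-0.1  0.   0. ] dist 0.1
 turn for -91.7 [ 0.1  -0.11  0.05]
 turn for 88.3 [-1.799e+02 -9.000e-02 -1.700e-01]
```

```bash
python3 -m inch '[0.001,0,0,0,0,0,0.05,0.0008,0,0,0,0,0,0.05]'
python3 - <<'E'
from w import *
o=ctrl.get_obs(); go(o,[.525,.0083,.2884],-91.7)
E
```

```text
clock: 34.75
tool_pos: [0.5251, 0.0084, 0.2883]
orientation: [-164.9, 89.8, 13.6]
force: [-5.8, 0.8, 9.1]
opening: 0.0619
t 34.75 tool y [-0.027 -1.    -0.001] yaw_y -91.56 tool z [-1.     0.027 -0.003] j6 66.1
 pos [0.5251 0.0084 0.2883] F [-5.8  0.8  9.1] open 0.0619
 shift mm [-0.1  0.1  0. ] dist 0.2
 turn for -91.7 [ 0.14 -0.15  0.04]
 turn for 88.3 [-1.7986e+02 -6.0000e-02 -2.3000e-01]
```

Seated: firm contact at TCP 0.2883 (expected 0.2884). Opening and retreating straight up.

```bash
python3 -m inch '[0,0,0,0,0,0,0.0876,0,0,0,0,0,0,0.0876,0,0,0,0,0,0,0.0876,0,0,0,0,0,0,0.0876,-0.015,0,0,0,0,0,0.0876,-0.04,0,0,0,0,0,0.0876,-0.05,0,0,0,0,0,0.0876,0,0,0.03,0,0,0,0.0876,0,0,0.03,0,0,0,0.0876,0,0,0,0,0,0,0.0876]'
python3 - <<'E'
from w import *
o,p,s=shot("w18"); go(o,[.525,.0083,.2884],-91.7)
s2=ctrl.snapshot("scene");pickle.dump(s2,open("scene1.pkl","wb"))
cv2.imwrite("pics/scene1.png",s2["color"][:,:,::-1])
t=ctrl.snapshot("top");pickle.dump(t,open("top1.pkl","wb"));cv2.imwrite("pics/top1.png",t["color"][:,:,::-1])
E
```

```text
clock: 36.0
tool_pos: [0.4643, 0.0097, 0.402]
orientation: [-168.1, 89.5, 10.4]
force: [1.5, -0.1, -0.2]
opening: 0.0875
t 36.0 tool y [-0.027 -1.    -0.002] yaw_y -91.55 tool z [-1.     0.027 -0.008] j6 62.7
 pos [0.4643 0.0097 0.402 ] F [ 1.5 -0.1 -0.2] open 0.0875
 shift mm [114.1  -0.  -59.8] dist 128.8
 turn for -91.7 [ 0.15 -0.48  0.1 ]
 turn for 88.3 [-1.7984e+02 -1.6000e-01 -7.6000e-01]
```

View pics/w18.png

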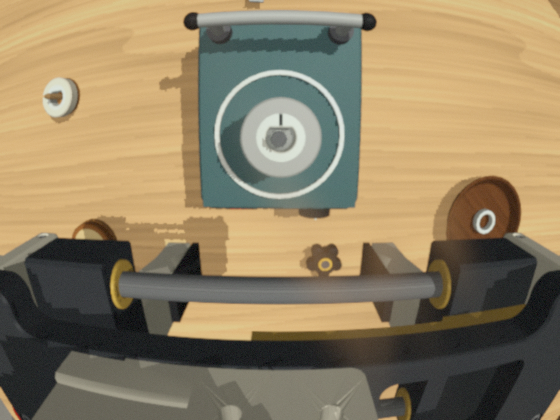

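View pics/scene1.png

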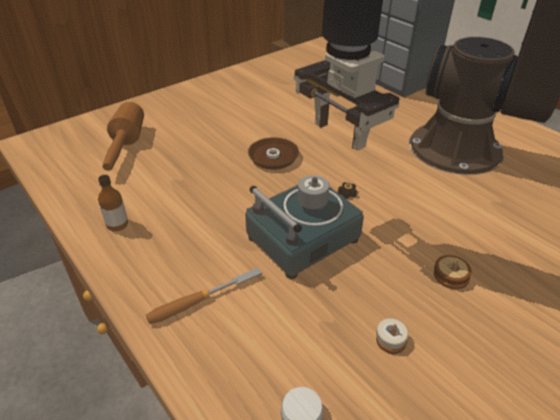

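All placed: stone on the spindle at (281,137), spacer in the dish, both wheels on their stands, nut and gouge where they were. A last check of heights and bystanders.

Run:
```python
from h import *
o,s=pickle.load(open("w18.pkl","rb"));p=(o["tool_pos"],o["orientation"]);c=s["color"]
h,S,V=[x.astype(int) for x in cv2.split(cv2.cvtColor(c,cv2.COLOR_RGB2HSV))]
M=((S<45)&(V>110)).astype(np.uint8);M[:93]=0;M[182:]=0;M[:,:237]=0;M[:,326:]=0
cs,_=cv2.findContours(M,cv2.RETR_EXTERNAL,cv2.CHAIN_APPROX_NONE);k=cv2.convexHull(max(cs,key=cv2.contourArea))
P=np.array([onz(wray(s,p,q[0]),.136)[:2] for q in k.astype(float)])
A=np.c_[2*P,np.ones(len(P))];x=np.linalg.lstsq(A,(P**2).sum(1),rcond=None)[0];print("stone",x[:2],2*np.sqrt(x[2]+x[:2]@x[:2]))
for n in("scene",):
    t=pickle.load(open("scene1.pkl","rb"))
    def z(u,v):
        d=np.median(t["depth"][v-1:v+2,u-1:u+2]);o_,r=ray(t,(u,v));q=o_+r*d;return q.round(4)
    for nm,uv in dict(stonetop=(302,185),stonetop2=(324,186),stone3=(312,193),felt=(383,337),felt2=(401,338),feltf=(392,345),leath=(440,268),leath2=(464,268),spacer=(272,157)).items(): print(nm,z(*uv))
a=pickle.load(open("scene0.pkl","rb"))["color"].astype(int);d=abs(a-t["color"]).sum(2)
print("nut diff",d[178:200,336:360].max(),"gouge diff",d[265:325,145:265].max())
```

```text
stone [0.52357512 0.00661369] 0.06402345556665359
stonetop [ 0.5461 -0.0008  0.1371]
stonetop2 [0.5148 0.0286 0.1373]
stone3 [0.5466 0.0292 0.1362]
felt [0.6171 0.2943 0.0291]
felt2 [0.5952 0.3145 0.0293]
feltf [0.6124 0.3115 0.0216]
leath [0.4142 0.2572 0.0284]
leath2 [0.3768 0.2855 0.027 ]
spacer [ 0.42   -0.2581  0.0101]
nut diff 32 gouge diff 34
```

```bash
python3 -c "
from plant import ctrl
print(ctrl.close_job())"
```

```text
the job is handed in; nothing more can be done
None
```

The sharpener is changed over: the stack came off top-down and the grinding stone is on the bare spindle. I handed the job in at about 36 s of the 112 s limit.

- **Spacer:** it lies flat near the middle of the dish. I saw that in the wrist picture. My depth sample there read 10 mm, below the ring's 16 mm top, so it missed the ring and does not confirm the height.
- **Felt and leather wheels:** the felt wheel is on the small stand and the leather wheel on the large one, each with the dowel in its bore. Their tops read about 29 mm and 28 mm, against 28 mm and 26 mm expected.
- **Grinding stone:** the D-bore was turned to within about 1° of the spindle and lowered slowly. The arm read no contact until the flange, where the last step gave about 12 N, at the predicted height. Its top reads 136–137 mm at three points, against 136 mm expected, so it sits down and level.
- **Nut and gouge:** before and after pictures show no change.

**Check that disagreed:** the last fit of the stone's outline gave 64 mm instead of 62 mm, with its centre about 2 mm from the spindle axis. I put that down to a mask that included some of the stone's side, because the heights and the free descent both fit a seated stone.

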